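# Clear the drilling bench: bars into V-stands, collar and nuts into their bins

### The arm

A 6-joint arm with a two-finger parallel gripper is mounted at the origin on the work surface. World frame = base frame: x ahead of the robot, y to its left, z up, the work surface at z = 0. Lengths are in m, angles in rad, forces in N, time in s.
With the tool pointing down it reaches from about 0.375 to 0.9 m from the base axis. Payload 3.1 kg.
Tool frame: the origin (TCP) lies on the centre line of the jaws, within the pads' length; the fingertips stand 22 mm ahead of it and the grasp point (between the pads) lies 3 mm ahead of it (tcp_to_tips is the distance from the TCP to the fingertips, in m); x points along the fingers, y is the direction in which the jaws open and shut, and the axes are right-handed (so a half turn about x gives the same grasp; the last joint's range is limited). The gripper opens to 87 mm and grips with 3 to 60 N. Pads are 19 mm wide; open, the fingers measure 117 mm over their backs; the gripper's body (75 mm by 190 mm) begins 51 mm behind the grasp point.
Start: joints at [-1.48, 0.527, 1.433, -0, 1.181, -0.178], TCP at [0.167, -0.602, 0.245] pointing down, gripper open.
Joint ranges: [-3.08, 3.08], [-0.75, 2.2], [0.22, 2.44], [-1.43, 4.57], [0, 2.65], [-2.85, 2.85]. Speed limits (rad/s): [2.79, 2.79, 3.14, 3.14, 3.14, 3.14].

### API

Orientations are given as a unit quaternion [x, y, z, w].
In Python, from bench import state, camera, get_calibration, close_job, tcp_to_tips gives the robot as it stands.
- The arm moves only by the tool move_arm, never from a script. Its argument "commands" is a list that holds one entry, the list of rows, each a list of 7 numbers: the shift along the tool's x, y, z in m, then the turn, a rotation vector about the tool's x, y, z in rad, then the opening, from 0 (shut) to 1 (fully open). In form: [[[x, y, z, rx, ry, rz, claw], ...]]. A call has 1 to 8 rows; each row is the pose to reach, as a shift and turn from the pose commanded when the call began, along the tool's axes at that moment; what a row does not reach only later rows make up. A row lasts 1/12 s, in which the tool goes at most 41.7 mm and 7.16 degrees, less where a joint would pass 70% of its speed; a pose out of reach is approached as far as the arm can. A call with a gripper value outside its range is refused whole. The fingers move at their own pace and stop on an object; the grip force is fixed at half the most. Time passes only in rows, so rows that repeat a pose let the fingers close. It gives the time, the measured TCP pose, the force and the opening at its end, in the units of the state.
- state(): the state, without advancing time (a new reading comes with each control period).
- camera(name): name is "side" or "top"; returns the picture (400x640x3 uint8, red, green, blue); there is no depth.
- get_calibration(name): a dict with "K" (3x3 intrinsics, pixels), "camera_from_world" (4x4, takes a point from world to camera coordinates). Camera axes: x right, y up, looking along -z (the intrinsics and any distortion apply to the point x, -y, -z); pixel columns grow to the right and rows downward; lengths in m; the calibration is good to about 2 mm. A picture is of the moment at which its call begins. get_calibration takes no time and is no camera call.
- close_job(): hands the job in, once; it reports no verdict.
The state is a dict: "t": time; "joint_pos": joint angles; "dq": joint speeds; "joint_torque": joint torques, N m; "ee_pos": TCP position; "orientation": TCP orientation; "force": force on the tool from outside, world axes, zero at the start; "torque": the same for the moment, N m; "finger_gap": finger opening in m.
Only numpy, scipy, OpenCV 4.12 (cv2) and the standard library are available. Lean on these libraries where they do the work, as an engineer would, in place of code of your own. Each camera call takes 0.05 s, during which the arm holds its last target. There are 200 camera calls.

### The job

Put away what is lying about on the bench after drilling: lay the long thin bar in the Vs of the long stand and the short thick tube in the Vs of the short stand, each centred over its stand, lying along it and cradled in both Vs so that it cannot roll; set them down gently, do not drop them in. Put the ring-shaped collar into the square blue bin and both hexagon nuts into the oblong blue bin, lying flat on the bin's floor, not on top of each other. Leave the yellow oil jar standing where it is.

Things in the scene. Friction and masses are not known exactly. Their poses are not given: they have to be found in the camera images.
- long_bar: loose solid steel round bar, 130 mm long, 22 mm diameter (the long thin one), lying on the bench at the start; origin at its centre, its x axis along the bar; y and z turn with it as it rolls. 250-500 g.
- short_tube: loose aluminium tube, 95 mm long, 36 mm outside diameter (the short thick one), dark open-looking ends, lying on the bench; origin at its centre, its x axis along the tube; y and z turn with it as it rolls. 140-280 g.
- collar: loose steel shaft collar: a flat plain ring, outside diameter 52 mm, hole 28 mm, 20 mm high, lying flat; origin at the centre of its underside, z up. 140-280 g.
- nut_a: loose big steel hexagon nut, 36 mm across flats, 41.6 mm across corners, 22 mm high, lying flat, dark bore of 23 mm; origin at the centre of its underside, z up, x axis square to one pair of flats (the other pairs are 60 deg round). About 120 g.
- nut_b: a second hexagon nut, the same in every way as nut_a.
- long_stand: fixed grey V-stand for the long bar, the longer one with the small Vs: base 115 x 60 x 8 mm, two 45-degree V saddles 12 mm thick, 92 mm apart between centres along its x (80 mm clear between). Vs 38 mm wide at the top, 49 mm above the bench. Origin: underside centre, on the bench; x along the stand (the way the bar must lie), z up. Cradled, the bar's axis is 45 mm above the bench.
- short_stand: fixed grey V-stand for the short tube, the shorter one with the big Vs: base 85 x 75 x 8 mm, two 45-degree V saddles 12 mm thick, 66 mm apart between centres along its x (54 mm clear between). Vs 54 mm wide at the top, 57 mm above the bench. Origin: underside centre, on the bench; x along the stand (the way the tube must lie), z up. Cradled, the tube's axis is 55 mm above the bench.
- square_bin: fixed open blue bin, square: 125 x 125 mm outside, 40 mm high, walls 4 mm, floor 4 mm thick, for the collar; origin at the centre of its underside on the bench, sides along its x and y.
- oblong_bin: fixed open blue bin, oblong: 120 mm along its x, 170 mm along its y outside, 40 mm high, walls 4 mm, floor 4 mm thick, for both nuts; origin at the centre of its underside on the bench.
- oil_jar: bystander: upright yellow jar with a black lid, 66 mm diameter, 60 mm high, beyond the targets; to be left alone. Origin at the centre of its underside, z up.
There are look-alikes about, which are no part of the job. There is more than one size of the long_bar; the one meant has the size given above.

How it is judged:
By the outcome, as a careful person would: the job done as asked, in the order asked, and still so for the second after the job is handed in, with the robot touching nothing.
It also fails if it takes over 128 s, if anything falls off the work surface, if the arm or the gripper's body presses on something with over 40 N, if the wrist force passes 120 N, or if a joint passes its speed limit or range.

## Working session

There is one attempt and no reset: what is moved stays moved. The work goes in short steps, Python scripts to look and compute and a tool call to move; the robot and the scene stay as the last step left them, time stands still between calls to the robot, and variables do not carry over. Pictures are saved under pics/ and viewed, about 12 in all and at most 16, crops included, and the job is handed in when it is done.

Besides the shell and the picture viewer there is one more tool, called after "Call:" as name(argument=value, ...) on one line, values as JSON. move_arm: Moves the arm, as the interface text tells. Its arguments: {"type":"object","properties":{"commands":{"type":"array"}},"required":["commands"]}

```bash
ls; mkdir -p pics; python3 - <<'E'
from bench import *
import cv2, numpy as np
print(state())
for n in("top","side"):
    c=get_calibration(n);print(n,{k:(np.round(v,4).tolist() if hasattr(v,'shape') else v) for k,v in c.items()})
    cv2.imwrite(f"pics/{n}0.png",camera(n)[:,:,::-1])
E
```

```text
pics
{'t': 0.0, 'joint_pos': array([-1.47951774e+00,  5.28456771e-01,  1.43391566e+00,  5.88130317e-06,
        1.18138691e+00, -1.78508326e-01]), 'dq': array([-0.00292207,  0.00032802, -0.00052098,  0.00034057, -0.0012649 ,
        0.00072594]), 'joint_torque': array([ 9.41654871e-04, -4.40038311e+01, -1.76591367e+01,  6.33424195e-02,
        5.82086190e-02, -1.65202919e-04]), 'ee_pos': array([ 0.1665397 , -0.60168651,  0.24357311]), 'orientation': array([ 0.7007182 ,  0.09585945, -0.70064756,  0.094329  ]), 'force': array([-0.61054028,  0.29617112, -0.14072657]), 'torque': array([-0.02338424,  0.01696491,  0.00476481]), 'finger_gap': 0.08725044875495103}
top {'K': [[404.9216, 0.0, 321.9459], [0.0, 404.9216, 200.5106], [0.0, 0.0, 1.0]], 'camera_from_world': [[-0.0382, -0.9993, -0.0053, 0.0057], [0.9724, -0.0384, 0.2301, -0.575], [-0.2302, 0.0036, 0.9731, -0.907], [0.0, 0.0, 0.0, 1.0]]}
side {'K': [[429.726, 0.0, 317.4504], [0.0, 429.726, 196.3473], [0.0, 0.0, 1.0]], 'camera_from_world': [[0.9803, -0.1972, -0.0071, -0.5502], [0.1362, 0.6505, 0.7472, -0.1198], [-0.1427, -0.7335, 0.6645, -1.0269], [0.0, 0.0, 0.0, 1.0]]}
```

View pics/top0.png

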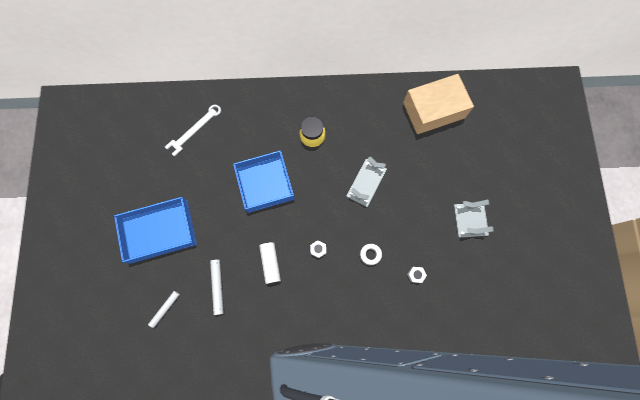

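View pics/side0.png

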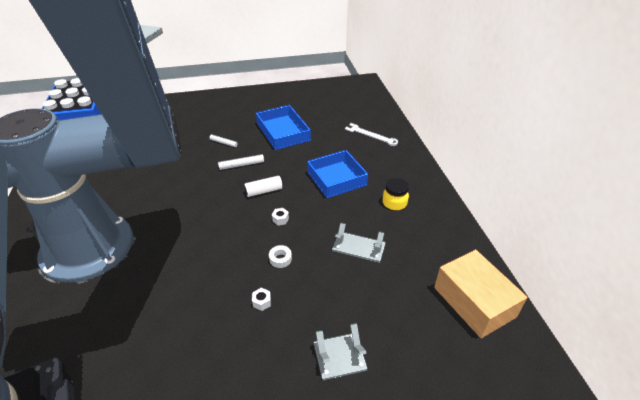

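The top view shows two thin bars, at (163,309) and the longer one at (217,287). The tube is at (270,263), the nuts at (318,249) and (417,275), and the collar at (371,254). The long stand is at (367,182) and the short stand at (473,219). The bins are at (155,230) oblong and (264,181) square. Next I fit models to the outlines in both views.

```bash
cat > vis.py <<'E'
import numpy as np, cv2
from bench import get_calibration
from scipy.optimize import least_squares
CAL={n:get_calibration(n) for n in("top","side")}
def proj(n,P):
    M=np.array(CAL[n]["camera_from_world"]);K=np.array(CAL[n]["K"])
    p=P@M[:3,:3].T+M[:3,3]; p=p*[1,-1,-1]; p=p@K.T
    return p[:,:2]/p[:,2:]
def unproj(n,uv,z):
    M=np.array(CAL[n]["camera_from_world"]);K=np.array(CAL[n]["K"])
    d=M[:3,:3].T@(np.linalg.inv(K)@[*uv,1]*[1,-1,-1]); o=-M[:3,:3].T@M[:3,3]
    return o+d*(z-o[2])/d[2]
def box(x0,x1,y0,y1,z0,z1): return np.array([(x,y,z) for x in(x0,x1) for y in(y0,y1) for z in(z0,z1)],float)
def cyl(r,h,n=40,a0=0):
    a=np.arange(n)*2*np.pi/n+a0; c=np.c_[r*np.cos(a),r*np.sin(a)]
    return np.r_[np.c_[c,0*a],np.c_[c,0*a+h]]
def bar(L,d):
    p=cyl(d/2,L); return np.c_[p[:,2]-L/2,p[:,0],p[:,1]+d/2]
def stand(L,W,sep,vw,h):
    return np.r_[box(-L/2,L/2,-W/2,W/2,0,8),box(-sep/2-6,sep/2+6,-vw/2,vw/2,8,h)]
MODEL=dict(long_bar=bar(130,22),short_tube=bar(95,36),collar=cyl(26,20),nut_a=cyl(20.8,22,6,np.pi/6),
 long_stand=stand(115,60,92,38,49),short_stand=stand(85,75,66,54,57),
 square_bin=box(-62.5,62.5,-62.5,62.5,0,40),oblong_bin=box(-60,60,-85,85,0,40))
MODEL={k:v/1000 for k,v in MODEL.items()}; MODEL["nut_b"]=MODEL["nut_a"]
D=np.array([(np.cos(a),np.sin(a)) for a in np.arange(0,2*np.pi,np.pi/24)])
def pose(P,x,y,t):
    c,s=np.cos(t),np.sin(t); return np.c_[P[:,0]*c-P[:,1]*s+x,P[:,0]*s+P[:,1]*c+y,P[:,2]]
def mask(img,blue):
    r,g,b=[img[:,:,i].astype(int) for i in range(3)]
    m=(b>r+50) if blue else (np.minimum(r,np.minimum(g,b))>85)
    return m.astype(np.uint8)
def comp(m,uv):
    n,l,s,c=cv2.connectedComponentsWithStats(m)
    ids=[i for i in range(1,n) if 40<s[i,4]<9000]
    k=min(ids,key=lambda i:np.hypot(*(c[i]-uv)))
    v,u=np.nonzero(l==k); return np.c_[u,v].astype(float)
def sup(p): return (p@D.T).max(0)
def fit(name,imgs,guess,views=("top","side"),z=0):
    P=MODEL[name]+[0,0,z]; S={}
    for n in views:
        c=proj(n,np.array([[*guess,z+.015]]))[0]
        S[n]=sup(comp(mask(imgs[n],"bin" in name),c))+.4*np.abs(D).sum(1)*.8
    f=lambda q:np.concatenate([sup(proj(n,pose(P,*q)))-S[n] for n in views])
    R=[least_squares(f,[*guess,t],loss="soft_l1",x_scale=[.01,.01,.1],diff_step=1e-4) for t in np.arange(0,np.pi,np.pi/6)+.1]
    r=min(R,key=lambda r:r.cost); return r.x,np.sqrt(np.mean(f(r.x)**2))
E
python3 - <<'E'
from vis import *
imgs={n:cv2.imread(f"pics/{n}0.png")[:,:,::-1] for n in("top","side")}
G=dict(long_bar=(217,287),short_tube=(270,263),collar=(371,254),nut_a=(318,249),nut_b=(417,275),long_stand=(367,182),short_stand=(473,219),square_bin=(264,181),oblong_bin=(155,230))
for k,uv in G.items():
    g=unproj("top",uv,.015)[:2]
    for v in(("top","side"),("top",),("side",)):
        q,e=fit(k,imgs,g,v); print(k,v,np.round(q[:2]*1000,1),round(np.degrees(q[2])%180,1),"rms px",round(e,2))
g=unproj("top",(163,309),.011)[:2];print("other bar as long_bar",fit("long_bar",imgs,g))
print("jar",unproj("top",(312,127),.06))
o=imgs["top"].copy()[:,:,::-1].copy()
E
```

```text
long_bar ('top', 'side') [383.5 248.1] 4.9 rms px 0.54
long_bar ('top',) [384.2 247.8] 5.0 rms px 0.41
long_bar ('side',) [382.3 249.7] 4.4 rms px 0.46
short_tube ('top', 'side') [435.5 117.1] 8.7 rms px 0.61
short_tube ('top',) [436.  116.8] 8.6 rms px 0.54
short_tube ('side',) [434.8 117.9] 8.6 rms px 0.61
collar ('top', 'side') [ 447.5 -131.1] 107.1 rms px 0.56
collar ('top',) [ 448.1 -131.1] 144.7 rms px 0.6
collar ('side',) [ 446.9 -131.1] 178.8 rms px 0.47
nut_a ('top', 'side') [465.1  -2.1] 31.4 rms px 0.7
nut_a ('top',) [465.6  -2.1] 25.6 rms px 0.63
nut_a ('side',) [464.4  -1.8] 32.6 rms px 0.74
nut_b ('top', 'side') [ 393.5 -240.1] 52.1 rms px 0.7
nut_b ('top',) [ 394.3 -240.3] 52.6 rms px 0.57
nut_b ('side',) [ 392.7 -239.8] 171.5 rms px 0.74
long_stand ('top', 'side') [ 634.4 -133.5] 150.2 rms px 0.42
long_stand ('top',) [ 635.4 -133.8] 150.2 rms px 0.41
long_stand ('side',) [ 633.7 -133.3] 150.1 rms px 0.25
short_stand ('top', 'side') [ 525.5 -391.2] 1.5 rms px 0.67
short_stand ('top',) [ 526.2 -393.2] 2.2 rms px 0.54
short_stand ('side',) [ 525.2 -390.3] 1.0 rms px 0.37
square_bin ('top', 'side') [642.5 129.8] 14.1 rms px 0.37
square_bin ('top',) [642.9 130.2] 14.2 rms px 0.25
square_bin ('side',) [641.7 128.3] 103.9 rms px 0.34
oblong_bin ('top', 'side') [527.3 400.1] 14.0 rms px 0.36
oblong_bin ('top',) [527.6 400. ] 13.8 rms px 0.26
oblong_bin ('side',) [526.6 400.4] 14.4 rms px 0.37
other bar as long_bar (array([ 0.33526145,  0.37424574, -0.83613702]), np.float64(4.9393669509765))
jar [0.76861483 0.0012012  0.06      ]
```

Both views agree to about 1 mm, and the bar at (217,287) fits the 130 mm model while the other bar does not. Next, a small planner to convert targets into tool-axis shifts.

```bash
cat > plan.py <<'E'
import numpy as np, math
from bench import state
from scipy.spatial.transform import Rotation as Rn
def now():
    s=state(); R=Rn.from_quat(s["orientation"]).as_matrix()
    print("t",round(s["t"],2),"pos",np.round(s["ee_pos"]*1000,1),"yaw",round(np.degrees(np.arctan2(R[1,1],R[0,1])),1),"tilt",np.round(R[:,0],3),"q6",round(s["joint_pos"][5],2),"gap",round(s["finger_gap"]*1000,1),"F",np.round(s["force"],1))
    return np.array(s["ee_pos"]),np.arctan2(R[1,1],R[0,1])
def plan(wps,start=None):
    "each wp (x mm,y mm,z TCP mm,jaw yaw deg); every wp is one call"
    p,y=start or now()
    for w in wps:
        q=np.array(w[:3])/1000; t=np.radians(w[3]); d=(t-y+np.pi/2)%np.pi-np.pi/2
        c,s=np.cos(y),np.sin(y); R=np.array([[0,c,s],[0,s,-c],[-1,0,0]])
        v=R.T@(q-p)
        n=max(np.linalg.norm(v)/.0417,abs(np.degrees(d))/7.16)
        print(w,"->",np.round(v,4).tolist(),"rx",round(-d,4),"rows>=",math.ceil(n))
        p,y=q,y+d
E
python3 -c "
from plan import *
plan([(420,-300,200,0+20),(480,-50,180,60),(383.5,248.1,90,94.9),(383.5,248.1,25,94.9)])"
```

```text
t 0.1 pos [ 166.5 -601.8  243.7] yaw -74.5 tilt [-0.     0.002 -1.   ] q6 -0.18 gap 87.0 F [-0.9 -0.4  0.6]
(420, -300, 200, 20) -> [0.0437, -0.2233, -0.3247] rx 1.4915 rows>= 12
(480, -50, 180, 60) -> [0.02, -0.1419, 0.2144] rx -0.6981 rows>= 7
(383.5, 248.1, 90, 94.9) -> [0.09, -0.2099, 0.2326] rx -0.6091 rows>= 8
(383.5, 248.1, 25, 94.9) -> [0.065, 0.0, 0.0] rx -0.0 rows>= 2
```

```bash
python3 -c "
from plan import *
plan([(400,-350,200,-85),(460,-50,180,-85.1),(383.5,248.1,90,-85.1),(383.5,248.1,25,-85.1)])"
```

```text
t 0.1 pos [ 166.5 -601.8  243.7] yaw -74.5 tilt [-0.     0.002 -1.   ] q6 -0.18 gap 87.0 F [-0.9 -0.4  0.6]
(400, -350, 200, -85) -> [0.0437, -0.1804, -0.2921] rx 0.1825 rows>= 9
(460, -50, 180, -85.1) -> [0.02, -0.2936, -0.0859] rx 0.0017 rows>= 8
(383.5, 248.1, 90, -85.1) -> [0.09, -0.3035, 0.0508] rx -0.0 rows>= 8
(383.5, 248.1, 25, -85.1) -> [0.065, 0.0, 0.0] rx -0.0 rows>= 2
```

Call:
move_arm(commands=[[[0.044,-0.18,-0.292,0.182,0,0,1],[0.044,-0.18,-0.292,0.182,0,0,1],[0.044,-0.18,-0.292,0.182,0,0,1],[0.044,-0.18,-0.292,0.182,0,0,1],[0.044,-0.18,-0.292,0.182,0,0,1],[0.044,-0.18,-0.292,0.182,0,0,1],[0.044,-0.18,-0.292,0.182,0,0,1],[0.044,-0.18,-0.292,0.182,0,0,1]]])

```text
t: 0.77
ee_pos: [0.3925, -0.3583, 0.2017]
orientation: [-0.706, -0.031, 0.707, -0.031]
force: [0.8, -0.5, 0.6]
finger_gap: 0.0872
```

Call:
move_arm(commands=[[[0.02,-0.294,-0.086,0,0,0,1],[0.02,-0.294,-0.086,0,0,0,1],[0.02,-0.294,-0.086,0,0,0,1],[0.02,-0.294,-0.086,0,0,0,1],[0.02,-0.294,-0.086,0,0,0,1],[0.02,-0.294,-0.086,0,0,0,1],[0.02,-0.294,-0.086,0,0,0,1],[0.02,-0.294,-0.086,0,0,0,1]]])

```text
t: 1.43
ee_pos: [0.4504, -0.0549, 0.1816]
orientation: [-0.706, -0.033, 0.707, -0.031]
force: [-0.0, -0.5, 0.4]
finger_gap: 0.0871
```

```bash
python3 -c "
from plan import *
plan([(383.5,248.1,100,-85.1),(383.5,248.1,25,-85.1)])"
```

```text
t 1.43 pos [450.4 -54.9 181.6] yaw -84.8 tilt [-0.003  0.002 -1.   ] q6 1.11 gap 87.1 F [-0.  -0.5  0.4]
(383.5, 248.1, 100, -85.1) -> [0.0816, -0.3079, 0.039] rx 0.0058 rows>= 8
(383.5, 248.1, 25, -85.1) -> [0.075, 0.0, 0.0] rx -0.0 rows>= 2
```

Call:
move_arm(commands=[[[0.082,-0.308,0.039,0.006,0,0,1],[0.082,-0.308,0.039,0.006,0,0,1],[0.082,-0.308,0.039,0.006,0,0,1],[0.082,-0.308,0.039,0.006,0,0,1],[0.082,-0.308,0.039,0.006,0,0,1],[0.082,-0.308,0.039,0.006,0,0,1],[0.082,-0.308,0.039,0.006,0,0,1],[0.082,-0.308,0.039,0.006,0,0,1]]])

```text
t: 2.1
ee_pos: [0.3842, 0.2462, 0.0992]
orientation: [-0.706, -0.03, 0.707, -0.029]
force: [0.9, 0.2, 0.7]
finger_gap: 0.0872
```

Call:
move_arm(commands=[[[0,0,0,0,0,0,1],[0,0,0,0,0,0,1],[0,0,0,0,0,0,1],[0,0,0,0,0,0,1]]])

```text
t: 2.43
ee_pos: [0.3861, 0.2427, 0.1003]
orientation: [0.707, 0.028, -0.706, 0.028]
force: [0.5, -0.3, 0.3]
finger_gap: 0.0872
```

```bash
python3 - <<'E'
from plan import *
plan([(383.5,248.1,100,-85.1),(383.5,248.1,25,-85.1)])
from bench import camera
import cv2
a,b=camera("top"),camera("side")
c=np.vstack([a[180:380,60:360],b[60:260,100:400]])[:,:,::-1]
cv2.imwrite("pics/p1.png",cv2.resize(c,None,fx=1.45,fy=1.45,interpolation=cv2.INTER_CUBIC))
E
```

```text
t 2.43 pos [386.1 242.7 100.3] yaw -85.4 tilt [ 0. -0. -1.] q6 1.81 gap 87.2 F [ 0.5 -0.3  0.3]
(383.5, 248.1, 100, -85.1) -> [0.0003, -0.0056, 0.0022] rx -0.0053 rows>= 1
(383.5, 248.1, 25, -85.1) -> [0.075, 0.0, 0.0] rx -0.0 rows>= 2
```

View pics/p1.png

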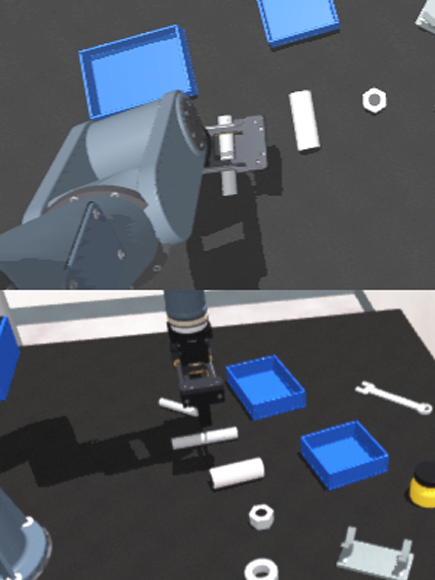

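The bar lies between the open jaws in both views (top crop about (227,150), side crop about (205,437)). I'll correct the 5 mm lag and descend.

Call:
move_arm(commands=[[[0,-0.0055,0.002,-0.005,0,0,1],[0.03,-0.0055,0.002,-0.005,0,0,1],[0.055,-0.0055,0.002,-0.005,0,0,1],[0.07,-0.0055,0.002,-0.005,0,0,1],[0.075,-0.0055,0.002,-0.005,0,0,1],[0.075,-0.0055,0.002,-0.005,0,0,1],[0.075,-0.0055,0.002,-0.005,0,0,1]]])

```text
t: 3.12
ee_pos: [0.3835, 0.2488, 0.0254]
orientation: [0.706, 0.03, -0.706, 0.03]
force: [-0.7, 0.3, 0.6]
finger_gap: 0.087
```

Call:
move_arm(commands=[[[0,0,0,0,0,0,0],[0,0,0,0,0,0,0],[0,0,0,0,0,0,0],[0,0,0,0,0,0,0],[0,0,0,0,0,0,0],[0,0,0,0,0,0,0],[0,0,0,0,0,0,0],[0,0,0,0,0,0,0]]])

```text
t: 3.78
ee_pos: [0.3833, 0.249, 0.0252]
orientation: [0.706, 0.031, -0.706, 0.031]
force: [-0.3, 0.4, -0.4]
finger_gap: 0.0414
```

Call:
move_arm(commands=[[[0,0,0,0,0,0,0],[0,0,0,0,0,0,0],[0,0,0,0,0,0,0],[0,0,0,0,0,0,0],[0,0,0,0,0,0,0],[0,0,0,0,0,0,0]]])

```text
t: 4.28
ee_pos: [0.3831, 0.2489, 0.0251]
orientation: [-0.706, -0.031, 0.707, -0.031]
force: [-1.4, -2.1, -0.2]
finger_gap: 0.0212
```

```bash
python3 -c "
from plan import *
plan([(383.5,248.1,150,-85.1),(500,60,150,-103),(634.4,-133.5,150,-119.8),(634.4,-133.5,90,-119.8)])"
```

```text
t 4.28 pos [383.1 248.9  25.1] yaw -85.0 tilt [-0. -0. -1.] q6 1.81 gap 21.2 F [-1.4 -2.1 -0.2]
(383.5, 248.1, 150, -85.1) -> [-0.1249, 0.0008, -0.0003] rx 0.0015 rows>= 3
(500, 60, 150, -103) -> [0.0, 0.1974, -0.1] rx 0.3124 rows>= 6
(634.4, -133.5, 150, -119.8) -> [0.0, 0.1583, -0.1745] rx 0.2932 rows>= 6
(634.4, -133.5, 90, -119.8) -> [0.06, 0.0, 0.0] rx -0.0 rows>= 2
```

Call:
move_arm(commands=[[[-0.01,0,0,0,0,0,0],[-0.03,0,0,0,0,0,0],[-0.06,0,0,0,0,0,0],[-0.09,0,0,0,0,0,0],[-0.11,0,0,0,0,0,0],[-0.125,0,0,0,0,0,0],[-0.125,0,0,0,0,0,0],[-0.125,0,0,0,0,0,0]]])

```text
t: 4.95
ee_pos: [0.3832, 0.2491, 0.1508]
orientation: [0.707, 0.031, -0.706, 0.03]
force: [-0.1, -0.4, -4.7]
finger_gap: 0.0209
```

Call:
move_arm(commands=[[[0,0.015,-0.008,0.03,0,0,0],[0,0.04,-0.02,0.07,0,0,0],[0,0.07,-0.035,0.12,0,0,0],[0,0.1,-0.05,0.16,0,0,0],[0,0.13,-0.065,0.21,0,0,0],[0,0.155,-0.08,0.25,0,0,0],[0,0.18,-0.09,0.29,0,0,0],[0,0.197,-0.1,0.312,0,0,0]]])

```text
t: 5.62
ee_pos: [0.4997, 0.0592, 0.1483]
orientation: [-0.701, 0.081, 0.704, 0.081]
force: [-0.1, 0.1, -3.4]
finger_gap: 0.0208
```

Call:
move_arm(commands=[[[0,0.02,-0.022,0.04,0,0,0],[0,0.04,-0.044,0.08,0,0,0],[0,0.062,-0.068,0.12,0,0,0],[0,0.085,-0.094,0.16,0,0,0],[0,0.108,-0.119,0.2,0,0,0],[0,0.13,-0.143,0.24,0,0,0],[0,0.148,-0.163,0.275,0,0,0],[0,0.158,-0.174,0.293,0,0,0]]])

```text
t: 6.28
ee_pos: [0.6352, -0.1346, 0.1475]
orientation: [-0.683, 0.183, 0.684, 0.182]
force: [0.8, -0.1, -3.8]
finger_gap: 0.0214
```

Call:
move_arm(commands=[[[0,0,0,0,0,0,0],[0,0,0,0,0,0,0],[0,0,0,0,0,0,0],[0,0,0,0,0,0,0]]])

```text
t: 6.62
ee_pos: [0.6325, -0.1298, 0.1488]
orientation: [-0.682, 0.18, 0.685, 0.181]
force: [-0.6, 0.6, -3.7]
finger_gap: 0.0213
```

```bash
python3 - <<'E'
from plan import *
plan([(634.4,-133.5,90,-119.8)])
from bench import camera
import cv2
a,b=camera("top"),camera("side")
cv2.imwrite("pics/t2.png",a[:,:,::-1]);cv2.imwrite("pics/s2.png",b[:,:,::-1])
c=np.vstack([a[80:280,260:560],b[150:350,230:530]])[:,:,::-1]
cv2.imwrite("pics/p2.png",cv2.resize(c,None,fx=1.45,fy=1.45,interpolation=cv2.INTER_CUBIC))
E
```

```text
t 6.62 pos [ 632.5 -129.8  148.8] yaw -119.6 tilt [-0.004  0.002 -1.   ] q6 1.71 gap 21.3 F [-0.6  0.6 -3.7]
(634.4, -133.5, 90, -119.8) -> [0.0588, 0.0023, -0.0034] rx 0.0031 rows>= 2
```

View pics/p2.png

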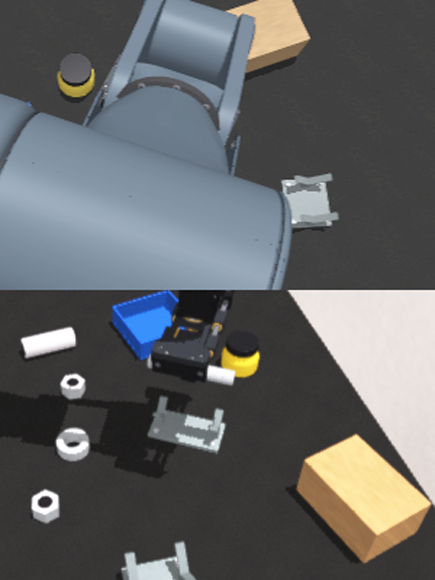

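The bar is held level above the long stand (side crop, ends at about (152,362) and (225,376)). I'll lower to just above the Vs and check alignment.

Call:
move_arm(commands=[[[0.02,0.001,-0.001,0.003,0,0,0],[0.045,0.002,-0.003,0.003,0,0,0],[0.062,0.002,-0.0035,0.003,0,0,0],[0.07,0.002,-0.0035,0.003,0,0,0],[0.07,0.002,-0.0035,0.003,0,0,0],[0.07,0.002,-0.0035,0.003,0,0,0],[0.07,0.002,-0.0035,0.003,0,0,0],[0.07,0.002,-0.0035,0.003,0,0,0]]])

```text
t: 7.38
ee_pos: [0.6374, -0.1352, 0.0818]
orientation: [0.684, -0.182, -0.682, -0.182]
force: [-0.3, 0.1, -3.4]
finger_gap: 0.0211
```

```bash
python3 - <<'E'
from plan import *
plan([(634.4,-133.5,75,-119.8),(634.4,-133.5,59.2,-119.8)])
from bench import camera
import cv2
from vis import *
b=camera("side")[:,:,::-1]
c=cv2.resize(b[210:280,310:410],None,fx=6,fy=6,interpolation=cv2.INTER_CUBIC)
# predicted bar outline at current pose
s=state();p=s["ee_pos"];P=pose(MODEL["long_bar"]+[0,0,p[2]-.0252],p[0],p[1],np.radians(150.2))
h=cv2.convexHull(((proj("side",P)-[310,210]+.5)*6).astype(np.int32))
cv2.polylines(c,[h],True,(0,0,255),1)
cv2.imwrite("pics/p3.png",c)
E
```

```text
t 7.38 pos [ 637.4 -135.2   81.8] yaw -119.8 tilt [ 0.003 -0.001 -1.   ] q6 1.71 gap 21.1 F [-0.3  0.1 -3.4]
(634.4, -133.5, 75, -119.8) -> [0.0068, 0.0, 0.0034] rx -0.0008 rows>= 1
(634.4, -133.5, 59.2, -119.8) -> [0.0158, 0.0, 0.0] rx -0.0 rows>= 1
```

View pics/p3.png

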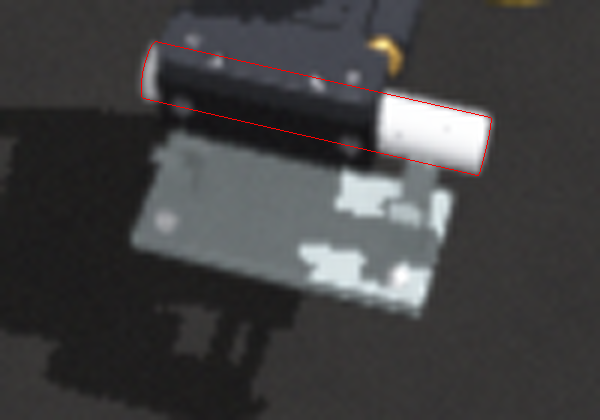

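The predicted outline matches the held bar at both ends ((143,70) and (490,145)), so the grasp is centred. Lowering into the Vs.

Call:
move_arm(commands=[[[0.002,0,0.0034,0,0,0,0],[0.005,0,0.0034,0,0,0,0],[0.007,0,0.0034,0,0,0,0],[0.007,0,0.0034,0,0,0,0],[0.007,0,0.0034,0,0,0,0],[0.007,0,0.0034,0,0,0,0]]])

```text
t: 7.93
ee_pos: [0.6334, -0.1333, 0.0731]
orientation: [0.683, -0.182, -0.683, -0.182]
force: [-0.1, -1.0, -3.9]
finger_gap: 0.0214
```

```bash
python3 -c "
from plan import *
plan([(634.4,-133.5,63,-119.8),(634.4,-133.5,59.5,-119.8)])"
```

```text
t 7.93 pos [ 633.4 -133.3   73.1] yaw -119.9 tilt [ 0. -0. -1.] q6 1.71 gap 21.4 F [-0.1 -1.  -3.9]
(634.4, -133.5, 63, -119.8) -> [0.0101, -0.0003, -0.0009] rx -0.0012 rows>= 1
(634.4, -133.5, 59.5, -119.8) -> [0.0035, 0.0, 0.0] rx -0.0 rows>= 1
```

Call:
move_arm(commands=[[[0.002,0,-0.001,0,0,0,0],[0.004,0,-0.001,0,0,0,0],[0.006,0,-0.001,0,0,0,0],[0.008,0,-0.001,0,0,0,0],[0.009,0,-0.001,0,0,0,0],[0.01,0,-0.001,0,0,0,0],[0.01,0,-0.001,0,0,0,0],[0.01,0,-0.001,0,0,0,0]]])

```text
t: 8.6
ee_pos: [0.6342, -0.1337, 0.0631]
orientation: [-0.683, 0.182, 0.683, 0.182]
force: [-0.1, -0.3, -3.4]
finger_gap: 0.0212
```

Call:
move_arm(commands=[[[0.001,0,0,0,0,0,0],[0.002,0,0,0,0,0,0],[0.003,0,0,0,0,0,0],[0.003,0,0,0,0,0,0],[0.003,0,0,0,0,0,0],[0.003,0,0,0,0,0,0]]])

```text
t: 9.1
ee_pos: [0.6342, -0.1339, 0.0602]
orientation: [0.683, -0.182, -0.683, -0.182]
force: [0.1, -0.3, -2.7]
finger_gap: 0.0212
```

```bash
python3 -c "
from plan import *
plan([(634.4,-133.5,59.2,-119.8)])"
```

```text
t 9.1 pos [ 634.2 -133.9   60.2] yaw -119.9 tilt [ 0. -0. -1.] q6 1.71 gap 21.2 F [ 0.1 -0.3 -2.7]
(634.4, -133.5, 59.2, -119.8) -> [0.001, -0.0004, 0.0] rx -0.0011 rows>= 1
```

Call:
move_arm(commands=[[[0.0005,0,0,0,0,0,0],[0.001,0,0,0,0,0,0],[0.001,0,0,0,0,0,0],[0.001,0,0,0,0,0,0]]])

```text
t: 9.43
ee_pos: [0.6343, -0.134, 0.0599]
orientation: [0.683, -0.182, -0.683, -0.182]
force: [-3.4, -1.2, 5.0]
finger_gap: 0.0212
```

Call:
move_arm(commands=[[[0.001,0,0,0,0,0,0.5],[0.001,0,0,0,0,0,0.5],[0.001,0,0,0,0,0,0.5],[0.001,0,0,0,0,0,0.5],[0.001,0,0,0,0,0,0.5],[0.001,0,0,0,0,0,0.5],[0.001,0,0,0,0,0,0.5]]])

```text
t: 10.02
ee_pos: [0.6343, -0.1336, 0.0581]
orientation: [0.683, -0.182, -0.683, -0.182]
force: [0.7, -1.2, 0.4]
finger_gap: 0.0431
```

```bash
python3 -c "
from plan import *
plan([(634.4,-133.5,150,-119.8),(500,0,150,-100),(435.5,117.1,110,-81.3),(435.5,117.1,25,-81.3)])"
```

```text
t 10.02 pos [ 634.3 -133.6   58.1] yaw -119.9 tilt [ 0.  0. -1.] q6 1.71 gap 43.1 F [ 0.7 -1.2  0.4]
(634.4, -133.5, 150, -119.8) -> [-0.0919, -0.0002, 0.0] rx -0.001 rows>= 3
(500, 0, 150, -100) -> [0.0, -0.0491, 0.183] rx -0.3456 rows>= 5
(435.5, 117.1, 110, -81.3) -> [0.04, -0.1041, 0.0839] rx -0.3264 rows>= 4
(435.5, 117.1, 25, -81.3) -> [0.085, 0.0, 0.0] rx -0.0 rows>= 3
```

Call:
move_arm(commands=[[[-0.01,0,0,0,0,0,0.5],[-0.035,0,0,0,0,0,0.5],[-0.065,0,0,0,0,0,0.5],[-0.085,0,0,0,0,0,0.5],[-0.092,0,0,0,0,0,1],[-0.092,0,0,0,0,0,1]]])

```text
t: 10.52
ee_pos: [0.6357, -0.1343, 0.1531]
orientation: [0.685, -0.182, -0.681, -0.182]
force: [-0.3, 0.3, -0.4]
finger_gap: 0.0507
```

Call:
move_arm(commands=[[[0,-0.01,0.036,-0.06,0,0,1],[0,-0.02,0.073,-0.13,0,0,1],[0,-0.03,0.11,-0.2,0,0,1],[0,-0.04,0.146,-0.27,0,0,1],[0,-0.049,0.183,-0.345,0,0,1],[0,-0.049,0.183,-0.345,0,0,1]]])

```text
t: 11.02
ee_pos: [0.4898, 0.0051, 0.148]
orientation: [-0.699, 0.059, 0.71, 0.061]
force: [-0.5, -0.6, 0.0]
finger_gap: 0.0842
```

Call:
move_arm(commands=[[[0.01,-0.026,0.021,-0.08,0,0,1],[0.02,-0.052,0.042,-0.16,0,0,1],[0.03,-0.078,0.063,-0.24,0,0,1],[0.04,-0.104,0.084,-0.326,0,0,1],[0.04,-0.104,0.084,-0.326,0,0,1],[0.04,-0.104,0.084,-0.326,0,0,1],[0.04,-0.104,0.084,-0.326,0,0,1],[0.04,-0.104,0.084,-0.326,0,0,1]]])

```text
t: 11.68
ee_pos: [0.4366, 0.1163, 0.11]
orientation: [0.706, 0.052, -0.705, 0.052]
force: [-1.2, -1.0, 0.1]
finger_gap: 0.0869
```

```bash
python3 - <<'E'
from plan import *
plan([(435.5,117.1,25,-81.3)])
from bench import camera
import cv2
from vis import *
imgs={n:camera(n) for n in("top","side")}
for n in imgs: cv2.imwrite(f"pics/{n}4.png",imgs[n][:,:,::-1])
for n in imgs:
  try:
    q,e=fit("long_bar",imgs,(.6344,-.1335),(n,),.034);print(n,q,e)
  except Exception as x: print(x)
def crop(n):
    b=imgs[n][:,:,::-1]; u,v=proj(n,np.array([[.6344,-.1335,.04]]))[0].astype(int)
    c=cv2.resize(b[v-35:v+35,u-45:u+45],None,fx=6,fy=6,interpolation=cv2.INTER_CUBIC)
    P=pose(MODEL["long_bar"]+[0,0,.034],.6344,-.1335,np.radians(150.2))
    cv2.polylines(c,[cv2.convexHull(((proj(n,P)-[u-45,v-35]+.5)*6).astype(np.int32))],True,(0,0,255),1)
    return cv2.resize(c,None,fx=.7,fy=.7)
cv2.imwrite("pics/p4.png",np.hstack([crop("top"),crop("side")]))
E
```

```text
t 11.68 pos [436.6 116.3 110. ] yaw -81.5 tilt [ 0.001 -0.    -1.   ] q6 1.43 gap 86.9 F [-1.2 -1.   0.1]
(435.5, 117.1, 25, -81.3) -> [0.085, -0.0009, 0.001] rx -0.0036 rows>= 3
top [ 0.63340151 -0.12935783  2.51634907] 4.834516786676509
side [ 0.62644093 -0.15317125 -0.3136146 ] 6.175606354553259
```

View pics/p4.png

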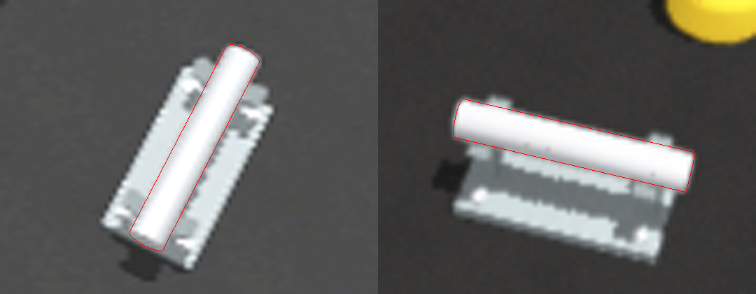

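The bar sits in both Vs: the cradled-pose outline matches in both views (top (195,145), side (570,145)). Next the tube.

Call:
move_arm(commands=[[[0.02,-0.001,0.001,-0.003,0,0,1],[0.045,-0.001,0.001,-0.003,0,0,1],[0.07,-0.001,0.001,-0.003,0,0,1],[0.08,-0.001,0.001,-0.003,0,0,1],[0.085,-0.001,0.001,-0.003,0,0,1],[0.085,-0.001,0.001,-0.003,0,0,1],[0.085,-0.001,0.001,-0.003,0,0,1]]])

```text
t: 12.37
ee_pos: [0.4349, 0.1174, 0.0254]
orientation: [0.705, 0.054, -0.705, 0.054]
force: [-0.4, -0.7, 0.3]
finger_gap: 0.0868
```

Call:
move_arm(commands=[[[0,0,0,0,0,0,0],[0,0,0,0,0,0,0],[0,0,0,0,0,0,0],[0,0,0,0,0,0,0],[0,0,0,0,0,0,0],[0,0,0,0,0,0,0],[0,0,0,0,0,0,0],[0,0,0,0,0,0,0]]])

```text
t: 13.03
ee_pos: [0.4343, 0.1179, 0.0252]
orientation: [0.705, 0.054, -0.705, 0.054]
force: [0.2, -0.1, 1.5]
finger_gap: 0.0417
```

Call:
move_arm(commands=[[[0,0,0,0,0,0,0],[0,0,0,0,0,0,0],[0,0,0,0,0,0,0],[0,0,0,0,0,0,0]]])

```text
t: 13.37
ee_pos: [0.4343, 0.1178, 0.0251]
orientation: [-0.705, -0.054, 0.705, -0.054]
force: [0.1, -0.3, 0.1]
finger_gap: 0.0354
```

```bash
python3 -c "
from plan import *
plan([(435.5,117.1,150,-81.3),(480,-140,150,-85),(525.5,-391.2,150,-88.5),(525.5,-391.2,90,-88.5)])"
```

```text
t 13.37 pos [434.3 117.8  25.1] yaw -81.2 tilt [-0.  0. -1.] q6 1.43 gap 35.4 F [ 0.1 -0.3  0.1]
(435.5, 117.1, 150, -81.3) -> [-0.1249, 0.0009, -0.0011] rx 0.0009 rows>= 3
(480, -140, 150, -85) -> [0.0, 0.2609, -0.0051] rx 0.0646 rows>= 7
(525.5, -391.2, 150, -88.5) -> [0.0, 0.2542, -0.0234] rx 0.0611 rows>= 7
(525.5, -391.2, 90, -88.5) -> [0.06, 0.0, 0.0] rx -0.0 rows>= 2
```

Call:
move_arm(commands=[[[-0.01,0,0,0,0,0,0],[-0.03,0,0,0,0,0,0],[-0.06,0,0,0,0,0,0],[-0.09,0,0,0,0,0,0],[-0.11,0,0,0,0,0,0],[-0.125,0,0,0,0,0,0],[-0.125,0,0,0,0,0,0],[-0.125,0,0,0,0,0,0]]])

```text
t: 14.03
ee_pos: [0.4344, 0.1179, 0.151]
orientation: [0.706, 0.054, -0.704, 0.054]
force: [0.1, 0.9, -0.8]
finger_gap: 0.0352
```

Call:
move_arm(commands=[[[0,0.02,0,0,0,0,0],[0,0.055,-0.001,0.01,0,0,0],[0,0.09,-0.002,0.02,0,0,0],[0,0.125,-0.003,0.03,0,0,0],[0,0.16,-0.004,0.04,0,0,0],[0,0.195,-0.005,0.05,0,0,0],[0,0.23,-0.005,0.06,0,0,0],[0,0.261,-0.005,0.065,0,0,0]]])

```text
t: 14.7
ee_pos: [0.4782, -0.1412, 0.1484]
orientation: [-0.705, -0.031, 0.707, -0.03]
force: [-0.4, 1.0, -1.2]
finger_gap: 0.0352
```

Call:
move_arm(commands=[[[0,0.035,-0.003,0.01,0,0,0],[0,0.07,-0.006,0.02,0,0,0],[0,0.105,-0.01,0.03,0,0,0],[0,0.14,-0.013,0.04,0,0,0],[0,0.175,-0.016,0.05,0,0,0],[0,0.205,-0.019,0.055,0,0,0],[0,0.235,-0.022,0.06,0,0,0],[0,0.254,-0.023,0.061,0,0,0]]])

```text
t: 15.37
ee_pos: [0.5238, -0.3933, 0.1477]
orientation: [-0.707, -0.009, 0.707, -0.009]
force: [0.8, 0.2, -1.5]
finger_gap: 0.0351
```

Call:
move_arm(commands=[[[0,0,0,0,0,0,0],[0,0,0,0,0,0,0],[0,0,0,0,0,0,0],[0,0,0,0,0,0,0],[0,0,0,0,0,0,0]]])

```text
t: 15.78
ee_pos: [0.5238, -0.3887, 0.1495]
orientation: [-0.707, -0.01, 0.708, -0.009]
force: [0.0, -0.4, -2.0]
finger_gap: 0.0351
```

```bash
python3 -c "
from plan import *
plan([(524.3,-391.2,85,-88.5)])"
```

```text
t 15.78 pos [ 523.8 -388.7  149.5] yaw -88.4 tilt [-0.001  0.002 -1.   ] q6 0.73 gap 35.1 F [ 0.  -0.4 -2. ]
(524.3, -391.2, 85, -88.5) -> [0.0645, 0.0025, -0.0004] rx 0.0018 rows>= 2
```

Call:
move_arm(commands=[[[0.02,0.0025,0,0.002,0,0,0],[0.04,0.0025,0,0.002,0,0,0],[0.055,0.0025,0,0.002,0,0,0],[0.0645,0.0025,0,0.002,0,0,0],[0.0645,0.0025,0,0.002,0,0,0],[0.0645,0.0025,0,0.002,0,0,0],[0.0645,0.0025,0,0.002,0,0,0]]])

```text
t: 16.37
ee_pos: [0.5249, -0.3932, 0.0866]
orientation: [0.708, 0.008, -0.707, 0.009]
force: [0.7, 0.0, -1.8]
finger_gap: 0.0351
```

```bash
python3 - <<'E'
from plan import *
plan([(524.3,-391.2,68,-88.5)])
from bench import camera
from vis import *
imgs={n:camera(n) for n in("top","side")}
old={n:cv2.imread(f"pics/{n}0.png") for n in imgs}
p=state()["ee_pos"]
def crop(n,im,col):
    u,v=proj(n,np.array([[.5255,-.3912,.04]]))[0].astype(int)
    c=cv2.resize(im[v-35:v+35,u-40:u+40],None,fx=5,fy=5,interpolation=cv2.INTER_CUBIC)
    def dr(P,col): cv2.polylines(c,[cv2.convexHull(((proj(n,P)-[u-40,v-35]+.5)*5).astype(np.int32))],True,col,1)
    if col: dr(pose(MODEL["short_tube"]+[0,0,p[2]-.0251],p[0]+.0012,p[1],np.radians(1.5)),(0,0,255))
    else:
        for x in(-33,33):
            dr(pose(box(x-6,x+6,-27,27,57,57.1)/1000,.5255,-.3912,np.radians(1.5)),(0,0,255))
        dr(pose(box(-42.5,42.5,-37.5,37.5,8,8.1)/1000,.5255,-.3912,np.radians(1.5)),(0,160,0))
    return c
cv2.imwrite("pics/p5.png",np.vstack([np.hstack([crop(n,imgs[n][:,:,::-1],1),crop(n,old[n],0)]) for n in imgs])[:, :])
E
```

```text
t 16.37 pos [ 524.9 -393.2   86.6] yaw -88.6 tilt [ 0.001 -0.001 -1.   ] q6 0.73 gap 35.1 F [ 0.7  0.  -1.8]
(524.3, -391.2, 68, -88.5) -> [0.0186, -0.002, 0.0005] rx -0.001 rows>= 1
```

View pics/p5.png

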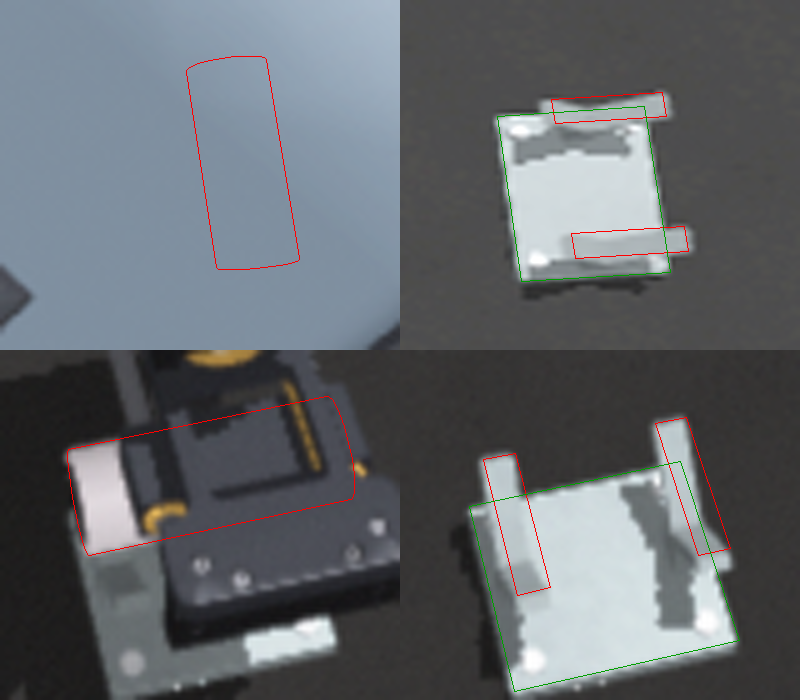

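The tube matches its predicted outline (side, end at (75,500)), and the stand outline fits in both views, so I'm lowering it.

Call:
move_arm(commands=[[[0.005,-0.002,0,0,0,0,0],[0.01,-0.002,0,0,0,0,0],[0.014,-0.002,0,0,0,0,0],[0.018,-0.002,0,0,0,0,0],[0.02,-0.002,0,0,0,0,0],[0.02,-0.002,0,0,0,0,0],[0.02,-0.002,0,0,0,0,0],[0.02,-0.002,0,0,0,0,0]]])

```text
t: 17.13
ee_pos: [0.5242, -0.391, 0.0657]
orientation: [0.707, 0.009, -0.707, 0.009]
force: [0.4, -1.2, -1.0]
finger_gap: 0.035
```

```bash
python3 -c "
from plan import *
plan([(524.3,-391.2,62.1,-88.5)])"
```

```text
t 17.13 pos [ 524.2 -391.    65.7] yaw -88.6 tilt [ 0. -0. -1.] q6 0.73 gap 35.0 F [ 0.4 -1.2 -1. ]
(524.3, -391.2, 62.1, -88.5) -> [0.0036, 0.0002, -0.0001] rx -0.0015 rows>= 1
```

Call:
move_arm(commands=[[[0.001,0,0,0,0,0,0],[0.0015,0,0,0,0,0,0],[0.002,0,0,0,0,0,0],[0.0025,0,0,0,0,0,0],[0.003,0,0,0,0,0,0],[0.003,0,0,0,0,0,0],[0.003,0,0,0,0,0,0],[0.003,0,0,0,0,0,0]]])

```text
t: 17.8
ee_pos: [0.5244, -0.3913, 0.063]
orientation: [0.707, 0.008, -0.707, 0.009]
force: [0.1, -1.0, 1.3]
finger_gap: 0.0355
```

Call:
move_arm(commands=[[[0.0005,0,0,0,0,0,0],[0.0005,0,0,0,0,0,0],[0.0005,0,0,0,0,0,0]]])

```text
t: 18.05
ee_pos: [0.5245, -0.3915, 0.0628]
orientation: [0.707, 0.008, -0.707, 0.009]
force: [-0.6, -1.9, 4.2]
finger_gap: 0.0351
```

In contact at 4 N, so I can release, lift and head for the collar.

Call:
move_arm(commands=[[[0,0,0,0,0,0,0.7],[0,0,0,0,0,0,0.7],[0,0,0,0,0,0,0.7],[0,0,0,0,0,0,0.7],[0,0,0,0,0,0,0.7],[0,0,0,0,0,0,0.7],[0,0,0,0,0,0,0.7]]])

```text
t: 18.63
ee_pos: [0.5241, -0.3906, 0.0619]
orientation: [-0.707, -0.009, 0.707, -0.009]
force: [-0.1, -0.8, 0.1]
finger_gap: 0.0603
```

Call:
move_arm(commands=[[[-0.01,0,0,0,0,0,0.7],[-0.03,0,0,0,0,0,0.7],[-0.06,0,0,0,0,0,0.7],[-0.08,0,0,0,0,0,1],[-0.09,0,0,0,0,0,1],[-0.09,0,0,0,0,0,1],[-0.09,0,0,0,0,0,1],[-0.09,0,0,0,0,0,1]]])

```text
t: 19.3
ee_pos: [0.5234, -0.3901, 0.1509]
orientation: [-0.706, -0.009, 0.708, -0.008]
force: [-0.7, -0.7, -0.4]
finger_gap: 0.0837
```

```bash
python3 -c "
from plan import *
plan([(447.5,-131.1,110,-85),(447.5,-131.1,26,-85)])"
```

```text
t 19.3 pos [ 523.4 -390.1  150.9] yaw -88.6 tilt [-0.002  0.002 -1.   ] q6 0.73 gap 83.7 F [-0.7 -0.7 -0.4]
(447.5, -131.1, 110, -85) -> [0.0409, -0.2608, 0.0695] rx -0.0625 rows>= 7
(447.5, -131.1, 26, -85) -> [0.084, 0.0, 0.0] rx -0.0 rows>= 3
```

Call:
move_arm(commands=[[[0.005,-0.037,0.01,-0.01,0,0,1],[0.01,-0.075,0.02,-0.02,0,0,1],[0.016,-0.112,0.03,-0.03,0,0,1],[0.022,-0.15,0.04,-0.04,0,0,1],[0.028,-0.187,0.05,-0.05,0,0,1],[0.034,-0.224,0.06,-0.06,0,0,1],[0.041,-0.261,0.0695,-0.0625,0,0,1],[0.041,-0.261,0.0695,-0.0625,0,0,1]]])

```text
t: 19.97
ee_pos: [0.4407, -0.1234, 0.1086]
orientation: [-0.701, -0.036, 0.711, -0.029]
force: [-0.8, 0.4, -0.4]
finger_gap: 0.0871
```

Call:
move_arm(commands=[[[0,0,0,0,0,0,1],[0,0,0,0,0,0,1],[0,0,0,0,0,0,1],[0,0,0,0,0,0,1]]])

```text
t: 20.3
ee_pos: [0.4492, -0.1331, 0.111]
orientation: [0.707, 0.03, -0.706, 0.031]
force: [0.7, 0.0, -0.3]
finger_gap: 0.0871
```

```bash
python3 - <<'E'
from plan import *
plan([(447.5,-131.1,26,-85)])
from bench import camera
from vis import *
imgs={n:camera(n) for n in("top","side")}
def crop(n,name,x,y,z,t):
    im=imgs[n][:,:,::-1]; u,v=proj(n,np.array([[x,y,z+.01]]))[0].astype(int)
    c=cv2.resize(im[v-35:v+35,u-40:u+40],None,fx=5,fy=5,interpolation=cv2.INTER_CUBIC)
    P=pose(MODEL[name]+[0,0,z],x,y,np.radians(t))
    cv2.polylines(c,[cv2.convexHull(((proj(n,P)-[u-40,v-35]+.5)*5).astype(np.int32))],True,(0,0,255),1)
    return c
cv2.imwrite("pics/p6.png",np.vstack([np.hstack([crop(n,"short_tube",.5255,-.3912,.037,1.5),crop(n,"collar",.4475,-.1311,0,0)]) for n in imgs]))
E
```

```text
t 20.3 pos [ 449.2 -133.1  111. ] yaw -85.1 tilt [ 0.001 -0.001 -1.   ] q6 0.96 gap 87.1 F [ 0.7  0.  -0.3]
(447.5, -131.1, 26, -85) -> [0.085, -0.0022, 0.0015] rx -0.0014 rows>= 3
```

View pics/p6.png

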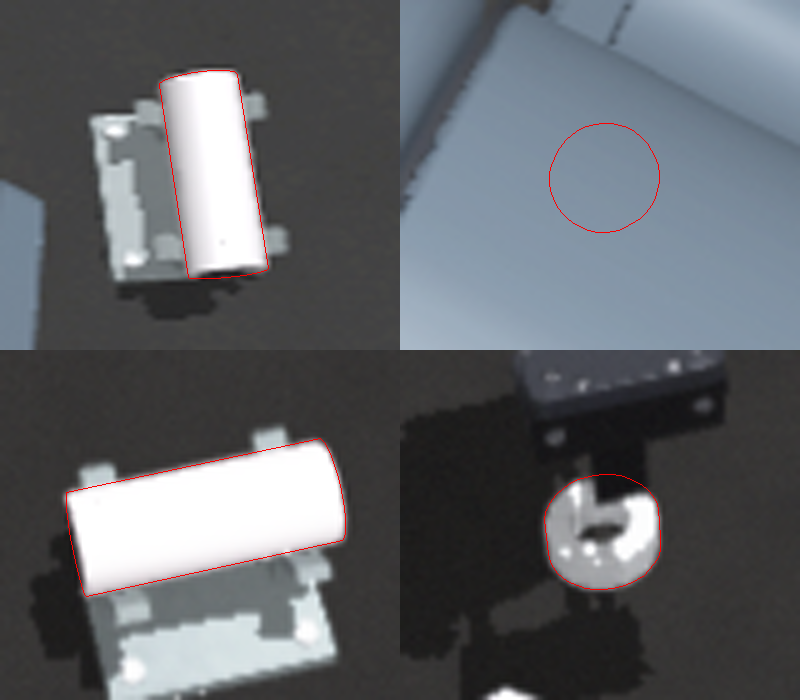

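The tube is cradled in both Vs and the outline matches in both views. The collar is under the jaws (side (600,530)). Grasping it now.

Call:
move_arm(commands=[[[0.02,-0.002,0.0015,0,0,0,1],[0.045,-0.002,0.0015,0,0,0,1],[0.07,-0.002,0.0015,0,0,0,1],[0.08,-0.002,0.0015,0,0,0,1],[0.085,-0.002,0.0015,0,0,0,1],[0.085,-0.002,0.0015,0,0,0,1],[0.085,-0.002,0.0015,0,0,0,1],[0.085,-0.002,0.0015,0,0,0,1]]])

```text
t: 21.07
ee_pos: [0.4472, -0.1302, 0.027]
orientation: [0.707, 0.03, -0.706, 0.031]
force: [0.4, -0.4, 0.2]
finger_gap: 0.0872
```

Call:
move_arm(commands=[[[0,0,0,0,0,0,0],[0,0,0,0,0,0,0],[0,0,0,0,0,0,0],[0,0,0,0,0,0,0],[0,0,0,0,0,0,0],[0,0,0,0,0,0,0],[0,0,0,0,0,0,0],[0,0,0,0,0,0,0]]])

```text
t: 21.73
ee_pos: [0.4468, -0.1301, 0.0263]
orientation: [0.707, 0.031, -0.706, 0.031]
force: [-0.5, -1.3, 1.5]
finger_gap: 0.0503
```

```bash
python3 -c "
from plan import *
plan([(447.5,-131.1,150,-85),(545,0,150,-80),(642.5,129.8,150,-75.9),(642.5,129.8,33,-75.9)])"
```

```text
t 21.73 pos [ 446.8 -130.1   26.3] yaw -85.0 tilt [ 0.001 -0.001 -1.   ] q6 0.96 gap 50.3 F [-0.5 -1.3  1.5]
(447.5, -131.1, 150, -85) -> [-0.1237, 0.001, -0.0006] rx 0.0002 rows>= 3
(545, 0, 150, -80) -> [0.0, -0.1221, -0.1086] rx -0.0873 rows>= 4
(642.5, 129.8, 150, -75.9) -> [0.0, -0.1109, -0.1186] rx -0.0716 rows>= 4
(642.5, 129.8, 33, -75.9) -> [0.117, 0.0, 0.0] rx -0.0 rows>= 3
```

Call:
move_arm(commands=[[[0,0,0,0,0,0,0],[-0.01,0,0,0,0,0,0],[-0.03,0,0,0,0,0,0],[-0.06,0,0,0,0,0,0],[-0.09,0,0,0,0,0,0],[-0.11,0,0,0,0,0,0],[-0.124,0,0,0,0,0,0],[-0.124,0,0,0,0,0,0]]])

```text
t: 22.4
ee_pos: [0.4475, -0.1301, 0.153]
orientation: [0.708, 0.03, -0.705, 0.032]
force: [0.8, -0.5, -1.3]
finger_gap: 0.0501
```

Call:
move_arm(commands=[[[0,-0.015,-0.013,-0.01,0,0,0],[0,-0.035,-0.031,-0.02,0,0,0],[0,-0.055,-0.049,-0.04,0,0,0],[0,-0.078,-0.069,-0.05,0,0,0],[0,-0.1,-0.089,-0.07,0,0,0],[0,-0.122,-0.109,-0.087,0,0,0]]])

```text
t: 22.9
ee_pos: [0.5437, 0.0028, 0.1487]
orientation: [-0.703, -0.062, 0.706, -0.061]
force: [1.1, -0.4, -2.0]
finger_gap: 0.0504
```

Call:
move_arm(commands=[[[0,-0.022,-0.024,-0.01,0,0,0],[0,-0.044,-0.047,-0.03,0,0,0],[0,-0.066,-0.071,-0.04,0,0,0],[0,-0.085,-0.091,-0.055,0,0,0],[0,-0.1,-0.107,-0.065,0,0,0],[0,-0.111,-0.119,-0.072,0,0,0],[0,-0.111,-0.119,-0.072,0,0,0],[0,-0.111,-0.119,-0.072,0,0,0]]])

```text
t: 23.57
ee_pos: [0.6411, 0.1319, 0.1482]
orientation: [-0.7, -0.087, 0.703, -0.087]
force: [-0.9, -1.0, -2.8]
finger_gap: 0.0506
```

```bash
python3 -c "
from plan import *
plan([(642.5,129.8,60,-75.9)])"
```

```text
t 23.57 pos [641.1 131.9 148.2] yaw -75.8 tilt [-0.004 -0.    -1.   ] q6 1.36 gap 50.6 F [-0.9 -1.  -2.8]
(642.5, 129.8, 60, -75.9) -> [0.0882, 0.0024, -0.0009] rx 0.0017 rows>= 3
```

Call:
move_arm(commands=[[[0.02,0.002,-0.001,0.002,0,0,0],[0.045,0.002,-0.001,0.002,0,0,0],[0.07,0.002,-0.001,0.002,0,0,0],[0.085,0.002,-0.001,0.002,0,0,0],[0.095,0.002,-0.001,0.002,0,0,0],[0.098,0.002,-0.001,0.002,0,0,0],[0.098,0.002,-0.001,0.002,0,0,0],[0.098,0.002,-0.001,0.002,0,0,0]]])

```text
t: 24.23
ee_pos: [0.6443, 0.1291, 0.0528]
orientation: [0.702, 0.086, -0.702, 0.086]
force: [-0.4, -0.5, -2.9]
finger_gap: 0.0506
```

Call:
move_arm(commands=[[[0,0,0,0,0,0,0],[0,0,0,0,0,0,0],[0,0,0,0,0,0,0]]])

```text
t: 24.48
ee_pos: [0.6446, 0.1295, 0.0533]
orientation: [0.703, 0.086, -0.701, 0.086]
force: [0.4, -1.0, -2.8]
finger_gap: 0.0507
```

```bash
python3 - <<'E'
from plan import *
plan([(642.5,129.8,31,-75.9)])
from bench import camera
from vis import *
b=camera("side")[:,:,::-1]; cv2.imwrite("pics/p7.png",cv2.resize(b[120:220,280:400],None,fx=5,fy=5,interpolation=cv2.INTER_CUBIC))
E
```

```text
t 24.48 pos [644.6 129.5  53.3] yaw -76.0 tilt [ 0.002  0.    -1.   ] q6 1.36 gap 50.7 F [ 0.4 -1.  -2.8]
(642.5, 129.8, 31, -75.9) -> [0.0223, -0.0008, 0.002] rx -0.0017 rows>= 1
```

View pics/p7.png

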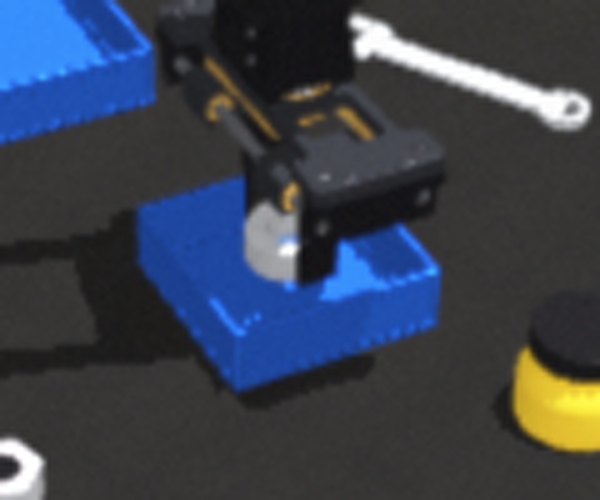

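The collar is held upright over the square bin's centre (about (275,245)). I'll lower it to the floor.

Call:
move_arm(commands=[[[0.005,0,0.002,0,0,0,0],[0.01,0,0.002,0,0,0,0],[0.015,0,0.002,0,0,0,0],[0.018,0,0.002,0,0,0,0],[0.0205,0,0.002,0,0,0,0],[0.0215,0,0.002,0,0,0,0],[0.0215,0,0.002,0,0,0,0],[0.0215,0,0.002,0,0,0,0]]])

```text
t: 25.2
ee_pos: [0.6422, 0.129, 0.0306]
orientation: [0.702, 0.086, -0.702, 0.086]
force: [-0.5, 0.3, -2.3]
finger_gap: 0.0507
```

Call:
move_arm(commands=[[[0.0005,0,0,0,0,0,0],[0.0005,0,0,0,0,0,0],[0.0005,0,0,0,0,0,0]]])

```text
t: 25.45
ee_pos: [0.6423, 0.129, 0.0304]
orientation: [0.702, 0.086, -0.702, 0.086]
force: [-0.3, 0.5, -2.0]
finger_gap: 0.0505
```

Nearly touching, so half a millimetre more, then a part opening (about 68 mm, to stay off the bin walls) and lift.

Call:
move_arm(commands=[[[0.0005,0,0,0,0,0,0],[0.0008,0,0,0,0,0,0],[0.0008,0,0,0,0,0,0],[0.0008,0,0,0,0,0,0]]])

```text
t: 25.78
ee_pos: [0.6423, 0.129, 0.0303]
orientation: [0.702, 0.086, -0.702, 0.086]
force: [-1.0, -0.4, 5.4]
finger_gap: 0.0504
```

Call:
move_arm(commands=[[[0,0,0,0,0,0,0.78],[0,0,0,0,0,0,0.78],[0,0,0,0,0,0,0.78],[0,0,0,0,0,0,0.78],[0,0,0,0,0,0,0.78]]])

```text
t: 26.2
ee_pos: [0.6419, 0.129, 0.029]
orientation: [-0.702, -0.086, 0.702, -0.086]
force: [-0.5, 0.7, 0.4]
finger_gap: 0.0669
```

Call:
move_arm(commands=[[[-0.01,0,0,0,0,0,0.78],[-0.03,0,0,0,0,0,0.78],[-0.06,0,0,0,0,0,0.78],[-0.09,0,0,0,0,0,0.78],[-0.11,0,0,0,0,0,1],[-0.11,0,0,0,0,0,1],[-0.11,0,0,0,0,0,1],[-0.11,0,0,0,0,0,1]]])

```text
t: 26.87
ee_pos: [0.6412, 0.129, 0.139]
orientation: [-0.701, -0.086, 0.702, -0.086]
force: [0.2, -0.6, -0.7]
finger_gap: 0.084
```

```bash
python3 -c "
from plan import *
plan([(465.1,-2.1,110,-89),(465.1,-2.1,26,-89)])"
```

```text
t 26.87 pos [641.2 129.  139. ] yaw -76.0 tilt [-0.001 -0.    -1.   ] q6 1.35 gap 84.0 F [ 0.2 -0.6 -0.7]
(465.1, -2.1, 110, -89) -> [0.029, 0.0846, 0.2026] rx 0.2268 rows>= 6
(465.1, -2.1, 26, -89) -> [0.084, 0.0, 0.0] rx -0.0 rows>= 3
```

Call:
move_arm(commands=[[[0.004,0.014,0.034,0.04,0,0,1],[0.009,0.028,0.068,0.08,0,0,1],[0.014,0.042,0.101,0.12,0,0,1],[0.019,0.056,0.135,0.16,0,0,1],[0.024,0.07,0.169,0.2,0,0,1],[0.029,0.0845,0.2025,0.227,0,0,1],[0.029,0.0845,0.2025,0.227,0,0,1],[0.029,0.0845,0.2025,0.227,0,0,1]]])

```text
t: 27.53
ee_pos: [0.463, -0.0024, 0.109]
orientation: [-0.705, -0.006, 0.709, -0.005]
force: [0.6, 0.4, -0.1]
finger_gap: 0.0867
```

Call:
move_arm(commands=[[[0,0,0,0,0,0,1],[0,0,0,0,0,0,1],[0,0,0,0,0,0,1]]])

```text
t: 27.78
ee_pos: [0.4673, -0.0016, 0.1102]
orientation: [0.708, 0.006, -0.707, 0.007]
force: [-0.1, -0.2, -0.1]
finger_gap: 0.0872
```

```bash
python3 - <<'E'
from plan import *
from bench import camera
plan([(465.1,-2.1,26,-89)])
from vis import *
imgs={n:camera(n) for n in("top","side")}
a=[]
for n,P in(("top",(.6423,.129,.015)),("side",(.6423,.129,.015)),("side",(.4651,-.0021,.01))):
    u,v=proj(n,np.array([P]))[0].astype(int)
    a.append(cv2.resize(imgs[n][v-30:v+30,u-32:u+32,::-1],None,fx=4,fy=4,interpolation=cv2.INTER_CUBIC))
cv2.imwrite("pics/p8.png",np.hstack(a))
print("nut",fit("nut_a",imgs,(.4651,-.0021),("side",)))
E
```

```text
t 27.78 pos [467.3  -1.6 110.2] yaw -88.9 tilt [ 0.001 -0.    -1.   ] q6 1.31 gap 87.2 F [-0.1 -0.2 -0.1]
(465.1, -2.1, 26, -89) -> [0.0842, 0.0005, 0.0022] rx 0.0012 rows>= 3
nut (array([ 0.46485187, -0.00183015,  1.6517386 ]), np.float64(0.6269998211634226))
```

View pics/p8.png

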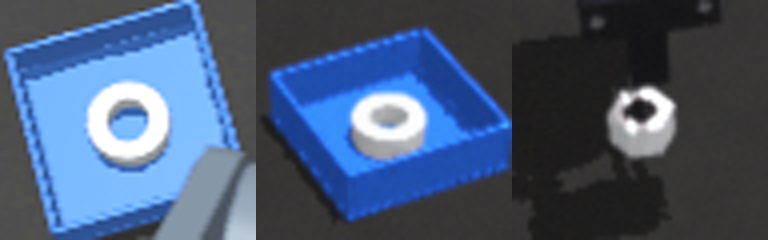

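The collar lies flat in the square bin and nut_a sits under the jaws. Grasping the nut.

Call:
move_arm(commands=[[[0.02,0,0.002,0,0,0,1],[0.045,0,0.002,0,0,0,1],[0.07,0,0.002,0,0,0,1],[0.08,0,0.002,0,0,0,1],[0.084,0,0.002,0,0,0,1],[0.084,0,0.002,0,0,0,1],[0.084,0,0.002,0,0,0,1]]])

```text
t: 28.47
ee_pos: [0.4644, -0.002, 0.0268]
orientation: [0.707, 0.006, -0.707, 0.006]
force: [0.7, 0.1, -0.1]
finger_gap: 0.087
```

Call:
move_arm(commands=[[[0,0,0,0,0,0,0],[0,0,0,0,0,0,0],[0,0,0,0,0,0,0],[0,0,0,0,0,0,0],[0,0,0,0,0,0,0],[0,0,0,0,0,0,0],[0,0,0,0,0,0,0],[0,0,0,0,0,0,0]]])

```text
t: 29.13
ee_pos: [0.4639, -0.002, 0.0264]
orientation: [-0.707, -0.006, 0.707, -0.006]
force: [0.7, 0.5, -0.3]
finger_gap: 0.0416
```

Call:
move_arm(commands=[[[0,0,0,0,0,0,0],[0,0,0,0,0,0,0],[0,0,0,0,0,0,0],[0,0,0,0,0,0,0],[0,0,0,0,0,0,0]]])

```text
t: 29.55
ee_pos: [0.464, -0.0021, 0.0263]
orientation: [0.707, 0.006, -0.707, 0.006]
force: [0.1, -0.7, -0.0]
finger_gap: 0.0356
```

```bash
python3 -c "
from plan import *
plan([(465.1,-2.1,140,-89),(490,217,140,-82),(518.6,435.0,140,-76),(518.6,435,60,-76)])"
```

```text
t 29.55 pos [464.   -2.1  26.3] yaw -89.0 tilt [ 0. -0. -1.] q6 1.31 gap 35.6 F [ 0.1 -0.7 -0. ]
(465.1, -2.1, 140, -89) -> [-0.1137, 0.0001, -0.0011] rx -0.0001 rows>= 3
(490, 217, 140, -82) -> [0.0, -0.2186, -0.0287] rx -0.1222 rows>= 6
(518.6, 435.0, 140, -76) -> [0.0, -0.2119, -0.0587] rx -0.1047 rows>= 6
(518.6, 435, 60, -76) -> [0.08, 0.0, 0.0] rx -0.0 rows>= 2
```

Call:
move_arm(commands=[[[-0.01,0,0,0,0,0,0],[-0.03,0,0,0,0,0,0],[-0.06,0,0,0,0,0,0],[-0.09,0,0,0,0,0,0],[-0.105,0,0,0,0,0,0],[-0.114,0,0,0,0,0,0],[-0.114,0,0,0,0,0,0],[-0.114,0,0,0,0,0,0]]])

```text
t: 30.22
ee_pos: [0.4637, -0.0019, 0.1405]
orientation: [0.707, 0.006, -0.707, 0.006]
force: [-0.7, -0.4, -1.1]
finger_gap: 0.0359
```

Call:
move_arm(commands=[[[0,-0.02,-0.003,-0.01,0,0,0],[0,-0.05,-0.007,-0.03,0,0,0],[0,-0.085,-0.011,-0.05,0,0,0],[0,-0.12,-0.016,-0.07,0,0,0],[0,-0.155,-0.02,-0.09,0,0,0],[0,-0.19,-0.025,-0.11,0,0,0],[0,-0.2185,-0.029,-0.122,0,0,0]]])

```text
t: 30.8
ee_pos: [0.4879, 0.2191, 0.1384]
orientation: [-0.704, -0.05, 0.707, -0.05]
force: [0.1, 0.3, -1.6]
finger_gap: 0.0357
```

Call:
move_arm(commands=[[[0,-0.035,-0.01,-0.02,0,0,0],[0,-0.07,-0.019,-0.04,0,0,0],[0,-0.105,-0.029,-0.06,0,0,0],[0,-0.14,-0.039,-0.075,0,0,0],[0,-0.17,-0.047,-0.09,0,0,0],[0,-0.195,-0.054,-0.1,0,0,0],[0,-0.212,-0.059,-0.105,0,0,0],[0,-0.212,-0.059,-0.105,0,0,0]]])

```text
t: 31.47
ee_pos: [0.5174, 0.4385, 0.1377]
orientation: [-0.701, -0.088, 0.702, -0.087]
force: [-0.1, -0.2, -1.6]
finger_gap: 0.0357
```

Call:
move_arm(commands=[[[0,0,0,0,0,0,0],[0,0,0,0,0,0,0],[0,0,0,0,0,0,0]]])

```text
t: 31.72
ee_pos: [0.5174, 0.4334, 0.1391]
orientation: [-0.701, -0.085, 0.703, -0.086]
force: [-0.5, 0.6, -0.6]
finger_gap: 0.0357
```

```bash
python3 -c "
from plan import *
plan([(519,435.0,55,-76)])"
```

```text
t 31.72 pos [517.4 433.4 139.1] yaw -76.1 tilt [-0.003 -0.002 -1.   ] q6 1.86 gap 35.7 F [-0.5  0.6 -0.6]
(519, 435.0, 55, -76) -> [0.0841, -0.0012, -0.0019] rx -0.0012 rows>= 3
```

Call:
move_arm(commands=[[[0.02,-0.001,-0.001,0,0,0,0],[0.045,-0.001,-0.001,0,0,0,0],[0.07,-0.001,-0.001,0,0,0,0],[0.085,-0.001,-0.001,0,0,0,0],[0.095,-0.001,-0.001,0,0,0,0],[0.099,-0.001,-0.001,0,0,0,0],[0.099,-0.001,-0.001,0,0,0,0],[0.099,-0.001,-0.001,0,0,0,0]]])

```text
t: 32.38
ee_pos: [0.5196, 0.4362, 0.0421]
orientation: [0.702, 0.086, -0.701, 0.086]
force: [-0.9, 0.7, -0.5]
finger_gap: 0.0355
```

Call:
move_arm(commands=[[[0,0,0,0,0,0,0],[0,0,0,0,0,0,0],[0,0,0,0,0,0,0]]])

```text
t: 32.63
ee_pos: [0.5194, 0.4367, 0.0425]
orientation: [0.702, 0.086, -0.701, 0.086]
force: [0.7, -0.3, -0.8]
finger_gap: 0.0359
```

```bash
python3 -c "
from plan import *
plan([(518.6,435.0,30.5,-76)])"
```

```text
t 32.63 pos [519.4 436.7  42.5] yaw -76.0 tilt [ 0.002  0.001 -1.   ] q6 1.86 gap 35.9 F [ 0.7 -0.3 -0.8]
(518.6, 435.0, 30.5, -76) -> [0.012, 0.0014, 0.0012] rx -0.0 rows>= 1
```

Call:
move_arm(commands=[[[0.004,0.0015,0.001,0,0,0,0],[0.007,0.0015,0.001,0,0,0,0],[0.01,0.0015,0.001,0,0,0,0],[0.0115,0.0015,0.001,0,0,0,0],[0.012,0.0015,0.001,0,0,0,0],[0.012,0.0015,0.001,0,0,0,0],[0.012,0.0015,0.001,0,0,0,0]]])

```text
t: 33.22
ee_pos: [0.518, 0.4345, 0.0304]
orientation: [-0.702, -0.086, 0.702, -0.086]
force: [-1.3, -1.9, 5.8]
finger_gap: 0.0359
```

Call:
move_arm(commands=[[[0.0003,0,0,0,0,0,0],[0.0003,0,0,0,0,0,0],[0.0003,0,0,0,0,0,0]]])

```text
t: 33.47
ee_pos: [0.5181, 0.4345, 0.0304]
orientation: [-0.702, -0.086, 0.702, -0.086]
force: [-2.0, -1.6, 7.6]
finger_gap: 0.0358
```

Touching the floor. I'll part-open, lift and go on to nut_b.

Call:
move_arm(commands=[[[0,0,0,0,0,0,0.54],[0,0,0,0,0,0,0.54],[0,0,0,0,0,0,0.54],[0,0,0,0,0,0,0.54],[0,0,0,0,0,0,0.54]]])

```text
t: 33.88
ee_pos: [0.5182, 0.4346, 0.0287]
orientation: [-0.702, -0.086, 0.702, -0.086]
force: [-0.6, -0.5, -0.3]
finger_gap: 0.0465
```

Call:
move_arm(commands=[[[-0.01,0,0,0,0,0,0.54],[-0.03,0,0,0,0,0,0.54],[-0.06,0,0,0,0,0,0.54],[-0.09,0,0,0,0,0,0.54],[-0.11,0,0,0,0,0,1],[-0.12,0,0,0,0,0,1],[-0.12,0,0,0,0,0,1],[-0.12,0,0,0,0,0,1]]])

```text
t: 34.55
ee_pos: [0.5181, 0.4345, 0.1492]
orientation: [0.702, 0.086, -0.702, 0.086]
force: [-0.1, 0.3, -0.8]
finger_gap: 0.0663
```

```bash
python3 -c "
from plan import *
plan([(510,200,140,-73),(460,-40,140,-70),(393.5,-240.1,110,-67.9),(393.5,-240.1,26,-67.9)])"
```

```text
t 34.55 pos [518.1 434.5 149.2] yaw -76.0 tilt [ 0.  0. -1.] q6 1.86 gap 66.3 F [-0.1  0.3 -0.8]
(510, 200, 140, -73) -> [0.0092, 0.2256, 0.0646] rx -0.0524 rows>= 6
(460, -40, 140, -70) -> [0.0, 0.2149, 0.118] rx -0.0524 rows>= 6
(393.5, -240.1, 110, -67.9) -> [0.03, 0.1653, 0.1309] rx -0.0367 rows>= 6
(393.5, -240.1, 26, -67.9) -> [0.084, 0.0, 0.0] rx -0.0 rows>= 3
```

Call:
move_arm(commands=[[[0.002,0.037,0.011,-0.01,0,0,1],[0.004,0.075,0.022,-0.02,0,0,1],[0.006,0.112,0.032,-0.03,0,0,1],[0.007,0.15,0.043,-0.04,0,0,1],[0.008,0.187,0.054,-0.05,0,0,1],[0.009,0.2255,0.0645,-0.052,0,0,1],[0.009,0.2255,0.0645,-0.052,0,0,1]]])

```text
t: 35.13
ee_pos: [0.5078, 0.1939, 0.1377]
orientation: [-0.697, -0.102, 0.703, -0.103]
force: [-0.6, 1.1, 0.4]
finger_gap: 0.0872
```

Call:
move_arm(commands=[[[0,0.036,0.02,-0.01,0,0,1],[0,0.071,0.039,-0.02,0,0,1],[0,0.107,0.059,-0.03,0,0,1],[0,0.143,0.079,-0.04,0,0,1],[0,0.179,0.098,-0.05,0,0,1],[0,0.215,0.118,-0.052,0,0,1],[0,0.215,0.118,-0.052,0,0,1]]])

```text
t: 35.72
ee_pos: [0.459, -0.0457, 0.1387]
orientation: [-0.696, -0.12, 0.698, -0.12]
force: [-0.4, 1.1, -0.1]
finger_gap: 0.0872
```

Call:
move_arm(commands=[[[0.005,0.028,0.022,-0.01,0,0,1],[0.01,0.055,0.044,-0.02,0,0,1],[0.015,0.083,0.066,-0.03,0,0,1],[0.02,0.11,0.088,-0.037,0,0,1],[0.025,0.138,0.11,-0.037,0,0,1],[0.03,0.165,0.131,-0.037,0,0,1],[0.03,0.165,0.131,-0.037,0,0,1]]])

```text
t: 36.3
ee_pos: [0.393, -0.2447, 0.1084]
orientation: [0.694, 0.133, -0.694, 0.134]
force: [0.8, 0.2, 0.8]
finger_gap: 0.087
```

Call:
move_arm(commands=[[[0,0,0,0,0,0,1],[0,0,0,0,0,0,1],[0,0,0,0,0,0,1],[0,0,0,0,0,0,1],[0,0,0,0,0,0,1]]])

```text
t: 36.72
ee_pos: [0.3936, -0.2382, 0.1101]
orientation: [-0.694, -0.136, 0.694, -0.136]
force: [0.6, -0.6, 1.0]
finger_gap: 0.0871
```

```bash
python3 - <<'E'
from plan import *
from bench import camera
plan([(393.5,-240.1,26,-67.9)])
from vis import *
imgs={n:camera(n) for n in("top","side")}
for n in imgs: print(n,fit("nut_b",imgs,(.518,.4345),(n,),.004))
print(fit("nut_b",imgs,(.3935,-.2401),("side",)))
E
```

```text
t 36.72 pos [ 393.6 -238.2  110.1] yaw -67.8 tilt [-0.  0. -1.] q6 0.4 gap 87.1 F [ 0.6 -0.6  1. ]
(393.5, -240.1, 26, -67.9) -> [0.0841, 0.0017, 0.0008] rx 0.0019 rows>= 3
top (array([0.48673276, 0.44903509, 0.42988906]), np.float64(30.661506735547178))
side (array([0.42040467, 0.17104314, 0.71045566]), np.float64(2.6842414521491214))
(array([ 0.39199465, -0.24242094,  0.90109057]), np.float64(0.6782022071946792))
```

Call:
move_arm(commands=[[[0.02,0.0015,0.001,0.002,0,0,1],[0.045,0.0015,0.001,0.002,0,0,1],[0.07,0.0015,0.001,0.002,0,0,1],[0.08,0.0015,0.001,0.002,0,0,1],[0.084,0.0015,0.001,0.002,0,0,1],[0.084,0.0015,0.001,0.002,0,0,1],[0.084,0.0015,0.001,0.002,0,0,1]]])

```text
t: 37.4
ee_pos: [0.3933, -0.2416, 0.0266]
orientation: [0.694, 0.135, -0.694, 0.135]
force: [0.1, 0.1, 1.1]
finger_gap: 0.0871
```

Call:
move_arm(commands=[[[0,0,0,0,0,0,0],[0,0,0,0,0,0,0],[0,0,0,0,0,0,0],[0,0,0,0,0,0,0],[0,0,0,0,0,0,0],[0,0,0,0,0,0,0],[0,0,0,0,0,0,0],[0,0,0,0,0,0,0]]])

```text
t: 38.07
ee_pos: [0.3929, -0.2414, 0.026]
orientation: [-0.694, -0.135, 0.694, -0.135]
force: [0.2, -0.2, 0.0]
finger_gap: 0.0413
```

Call:
move_arm(commands=[[[0,0,0,0,0,0,0],[0,0,0,0,0,0,0],[0,0,0,0,0,0,0],[0,0,0,0,0,0,0],[0,0,0,0,0,0,0]]])

```text
t: 38.48
ee_pos: [0.3929, -0.2414, 0.026]
orientation: [-0.694, -0.135, 0.694, -0.135]
force: [-0.2, 0.8, 0.2]
finger_gap: 0.0359
```

```bash
python3 -c "
from plan import *
plan([(393.5,-240.1,140,-67.9),(460,-40,140,-71),(510,170,140,-74),(536,365.2,140,-76)])"
```

```text
t 38.48 pos [ 392.9 -241.4   26. ] yaw -68.0 tilt [-0.  0. -1.] q6 0.39 gap 35.9 F [-0.2  0.8  0.2]
(393.5, -240.1, 140, -67.9) -> [-0.114, -0.001, -0.0011] rx -0.0024 rows>= 3
(460, -40, 140, -71) -> [0.0, -0.1604, -0.1369] rx 0.0541 rows>= 6
(510, 170, 140, -74) -> [0.0, -0.1823, -0.1156] rx 0.0524 rows>= 6
(536, 365.2, 140, -76) -> [0.0, -0.1805, -0.0788] rx 0.0349 rows>= 5
```

Call:
move_arm(commands=[[[-0.01,0,0,0,0,0,0],[-0.03,0,0,0,0,0,0],[-0.06,0,0,0,0,0,0],[-0.09,0,0,0,0,0,0],[-0.105,0,0,0,0,0,0],[-0.114,0,0,0,0,0,0],[-0.114,0,0,0,0,0,0]]])

```text
t: 39.07
ee_pos: [0.3937, -0.2421, 0.1421]
orientation: [0.695, 0.133, -0.693, 0.136]
force: [0.3, -0.6, -1.2]
finger_gap: 0.0357
```

Call:
move_arm(commands=[[[0,-0.014,-0.012,0.01,0,0,0],[0,-0.036,-0.031,0.02,0,0,0],[0,-0.06,-0.051,0.02,0,0,0],[0,-0.085,-0.073,0.03,0,0,0],[0,-0.11,-0.094,0.04,0,0,0],[0,-0.135,-0.115,0.05,0,0,0],[0,-0.16,-0.137,0.054,0,0,0]]])

```text
t: 39.65
ee_pos: [0.4593, -0.04, 0.1388]
orientation: [-0.697, -0.116, 0.699, -0.115]
force: [0.5, -0.5, -1.5]
finger_gap: 0.0358
```

Call:
move_arm(commands=[[[0,-0.03,-0.019,0.01,0,0,0],[0,-0.06,-0.038,0.02,0,0,0],[0,-0.09,-0.057,0.03,0,0,0],[0,-0.12,-0.076,0.04,0,0,0],[0,-0.15,-0.095,0.05,0,0,0],[0,-0.182,-0.1155,0.052,0,0,0]]])

```text
t: 40.15
ee_pos: [0.5094, 0.1692, 0.1384]
orientation: [-0.699, -0.098, 0.702, -0.098]
force: [1.5, 0.3, -2.0]
finger_gap: 0.0358
```

Call:
move_arm(commands=[[[0,-0.034,-0.015,0.01,0,0,0],[0,-0.068,-0.03,0.02,0,0,0],[0,-0.102,-0.045,0.03,0,0,0],[0,-0.136,-0.059,0.035,0,0,0],[0,-0.162,-0.071,0.035,0,0,0],[0,-0.18,-0.079,0.035,0,0,0],[0,-0.18,-0.079,0.035,0,0,0],[0,-0.18,-0.079,0.035,0,0,0]]])

```text
t: 40.82
ee_pos: [0.536, 0.363, 0.1379]
orientation: [-0.701, -0.086, 0.703, -0.087]
force: [-0.2, 0.0, -1.7]
finger_gap: 0.0361
```

Call:
move_arm(commands=[[[0,0,0,0,0,0,0],[0,0,0,0,0,0,0],[0,0,0,0,0,0,0]]])

```text
t: 41.07
ee_pos: [0.5371, 0.361, 0.1396]
orientation: [-0.701, -0.085, 0.703, -0.085]
force: [-0.4, 0.4, -1.7]
finger_gap: 0.0361
```

```bash
python3 -c "
from plan import *
plan([(536,365.2,55,-76)])"
```

```text
t 41.07 pos [537.1 361.  139.6] yaw -76.2 tilt [-0.001 -0.001 -1.   ] q6 1.75 gap 36.1 F [-0.4  0.4 -1.7]
(536, 365.2, 55, -76) -> [0.0846, -0.0043, 0.0] rx -0.0036 rows>= 3
```

Call:
move_arm(commands=[[[0,-0.004,0,-0.004,0,0,0],[0.02,-0.004,0,-0.004,0,0,0],[0.045,-0.004,0,-0.004,0,0,0],[0.07,-0.004,0,-0.004,0,0,0],[0.085,-0.004,0,-0.004,0,0,0],[0.095,-0.004,0,-0.004,0,0,0],[0.099,-0.004,0,-0.004,0,0,0],[0.099,-0.004,0,-0.004,0,0,0]]])

```text
t: 41.73
ee_pos: [0.5362, 0.3661, 0.0404]
orientation: [-0.701, -0.087, 0.702, -0.087]
force: [-0.5, -0.5, -1.5]
finger_gap: 0.0357
```

Call:
move_arm(commands=[[[0,0,0,0,0,0,0],[0,0,0,0,0,0,0],[0,0,0,0,0,0,0]]])

```text
t: 41.98
ee_pos: [0.5372, 0.3668, 0.0424]
orientation: [0.703, 0.087, -0.701, 0.087]
force: [0.7, -0.2, -1.2]
finger_gap: 0.0356
```

```bash
python3 -c "
from plan import *
plan([(536,365.2,30.2,-76)])"
```

```text
t 41.98 pos [537.2 366.8  42.4] yaw -75.9 tilt [ 0.002  0.001 -1.   ] q6 1.75 gap 35.6 F [ 0.7 -0.2 -1.2]
(536, 365.2, 30.2, -76) -> [0.0122, 0.0013, 0.0016] rx 0.002 rows>= 1
```

Call:
move_arm(commands=[[[0.004,0.0015,0.0015,0,0,0,0],[0.007,0.0015,0.0015,0,0,0,0],[0.01,0.0015,0.0015,0,0,0,0],[0.0115,0.0015,0.0015,0,0,0,0],[0.012,0.0015,0.0015,0,0,0,0],[0.012,0.0015,0.0015,0,0,0,0],[0.012,0.0015,0.0015,0,0,0,0]]])

```text
t: 42.57
ee_pos: [0.535, 0.3644, 0.03]
orientation: [-0.702, -0.087, 0.702, -0.087]
force: [-2.1, -1.5, 6.5]
finger_gap: 0.0354
```

Call:
move_arm(commands=[[[0.0003,0,0,0,0,0,0],[0.0003,0,0,0,0,0,0],[0.0003,0,0,0,0,0,0]]])

```text
t: 42.82
ee_pos: [0.535, 0.3644, 0.03]
orientation: [-0.702, -0.087, 0.702, -0.087]
force: [-1.9, -2.1, 7.8]
finger_gap: 0.0356
```

Call:
move_arm(commands=[[[0,0,0,0,0,0,0.54],[0,0,0,0,0,0,0.54],[0,0,0,0,0,0,0.54],[0,0,0,0,0,0,0.54],[0,0,0,0,0,0,0.54]]])

```text
t: 43.23
ee_pos: [0.5352, 0.3645, 0.0284]
orientation: [-0.702, -0.087, 0.702, -0.087]
force: [0.4, -0.3, -0.2]
finger_gap: 0.0464
```

Call:
move_arm(commands=[[[-0.01,0,0,0,0,0,0.54],[-0.03,0,0,0,0,0,0.54],[-0.06,0,0,0,0,0,0.54],[-0.09,0,0,0,0,0,0.54],[-0.12,0,0,0,0,0,0.54],[-0.15,0,0,0,0,0,0.54],[-0.17,0,0,0,0,0,0.54],[-0.17,0,0,0,0,0,0.54]]])

```text
t: 43.9
ee_pos: [0.5382, 0.3661, 0.2051]
orientation: [0.706, 0.088, -0.698, 0.086]
force: [0.2, 0.2, 0.6]
finger_gap: 0.0469
```

Call:
move_arm(commands=[[[0,0.035,0.022,0,0,0,0.54],[0,0.07,0.045,0,0,0,0.54],[0,0.105,0.067,0,0,0,0.54],[0,0.14,0.09,0,0,0,0.54],[0,0.175,0.11,0,0,0,0.54],[0,0.2,0.13,0,0,0,0.54],[0,0.2,0.13,0,0,0,0.54],[0,0.2,0.13,0,0,0,0.54]]])

```text
t: 44.57
ee_pos: [0.457, 0.1376, 0.1985]
orientation: [-0.701, -0.086, 0.702, -0.086]
force: [0.4, -0.0, 0.2]
finger_gap: 0.047
```

Call:
move_arm(commands=[[[0,0.035,0.01,0,0,0,0.54],[0,0.07,0.02,0,0,0,0.54],[0,0.105,0.03,0,0,0,0.54],[0,0.14,0.04,0,0,0,0.54],[0,0.17,0.04,0,0,0,0.54],[0,0.19,0.04,0,0,0,0.54],[0,0.19,0.04,0,0,0,0.54],[0,0.19,0.04,0,0,0,0.54]]])

```text
t: 45.23
ee_pos: [0.4665, -0.0552, 0.1985]
orientation: [0.702, 0.087, -0.702, 0.086]
force: [-0.1, 1.1, 0.6]
finger_gap: 0.0469
```

```bash
python3 - <<'E'
from plan import *
from bench import camera
now()
from vis import *
imgs={n:camera(n) for n in("top","side")}
cv2.imwrite("pics/p9.png",np.vstack([imgs[n][50:350,:,::-1] for n in imgs]))
E
```

```text
t 45.23 pos [466.5 -55.2 198.5] yaw -76.0 tilt [ 0.  0. -1.] q6 0.97 gap 46.9 F [-0.1  1.1  0.6]
```

View pics/p9.png

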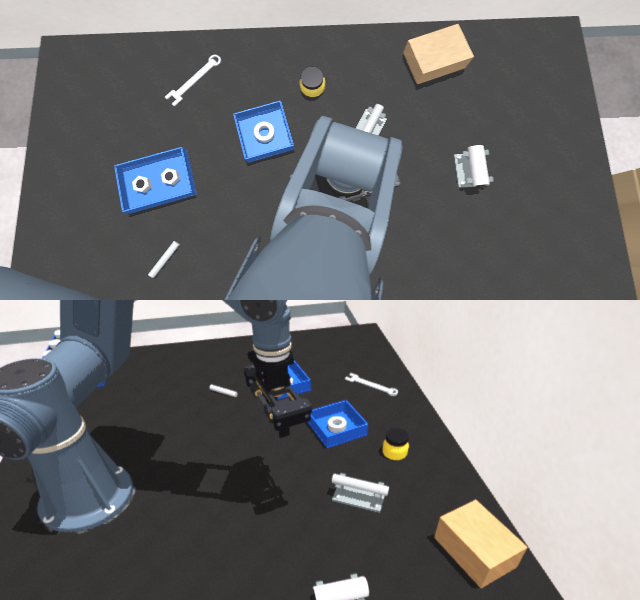

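Both nuts lie flat and apart in the oblong bin (top (140,184) and (170,176)). The collar is in the square bin (264,132), bar and tube are on their stands, the jar is unmoved at (312,82), and the arm is clear.

```bash
python3 -c "
from bench import *
print(close_job())"
```

```text
the job is handed in; nothing more can be done
None
```

The job is done and handed in at about 45 s of the 128 s allowed; `close_job()` gave no verdict. I worked in the order you asked: bar, tube, collar, then the two nuts.

- **Long bar and short tube:** each is cradled in both Vs of its own stand. After release, the outline predicted for a cradled, centred part matched both cameras. Both were lowered until they touched (about 4–5 N) before I let go.
- **Collar:** it lies flat in the middle of the square bin.
- **Nuts:** both lie flat in the oblong bin, about 70 mm apart. I confirmed this by eye in the last top picture, because the side view was partly blocked by the gripper.
- **Oil jar and look-alikes:** I saw no change in them, and the arm finished clear of everything at about 0.2 m height.

**Checks that failed or disagreed:**
- The automatic outline fits failed on the bar in its stand and on the first nut in the bin, because parts and background merged in the picture. I judged those by overlay and by eye instead.
- The two cameras differed by about 1–2 mm on most positions and by about 3 mm on the short stand.

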